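# Shim an axle stub and hold the spread snap ring at its groove

## Robot

A 6-joint arm with a two-finger parallel gripper is mounted at the origin on the work surface. World frame = base frame: x ahead of the robot, y to its left, z up, the work surface at z = 0. Lengths are in m, angles in rad, forces in N, time in s.
With the tool pointing down it reaches from about 0.3 to 0.875 m from the base axis. Payload 6.4 kg.
Tool frame: the origin (TCP) lies midway between the tips of the shut fingers; the grasp point (between the pads) lies 19 mm behind it; z points along the fingers, y is the direction in which the jaws open and shut (so a half turn about z gives the same grasp; the last joint's range is limited). The gripper opens to 85 mm and grips with 20 to 120 N. Pads are 22 mm wide; open, the fingers measure 114 mm over their backs; the gripper's body (76 mm by 85 mm) begins 54 mm behind the grasp point. The pads swing forward as they close: fully open they stand 13 mm farther back than shut.
Start: joints at [1.017, 0.181, 1.607, -0, 1.354, -0.206], TCP at [0.196, 0.541, 0.231] pointing down, gripper open.
Joint ranges: [-2.99, 2.99], [-0.89, 2.07], [0.3, 2.58], [-1.14, 4.28], [0, 2.63], [-3.12, 3.12]. Speed limits (rad/s): [2.57, 2.57, 3.01, 3.14, 3.14, 3.14].

## Interface

Orientations are given as a unit quaternion [w, x, y, z].
In Python, from bench import ctrl, optics, ticket gives the robot as it stands. The module is installed in compiled form; this text tells all that it offers.
- The arm moves only by the tool step_arm, never from a script. Its argument "targets" is text: rows parted by semicolons, each of 6 numbers parted by spaces: the shift along the tool's x, y, z in mm, then the turn, a rotation vector about the tool's x, y, z in rad. In form: dx dy dz rx ry rz; .... A call has 1 to 8 rows; each row is the pose to reach, as a shift and turn from the pose commanded when the call began, along the tool's axes at that moment; what a row does not reach only later rows make up. A row lasts 1/8 s, in which the tool goes at most 62.5 mm and 10.7 degrees, less where a joint would pass 70% of its speed; a pose out of reach is approached as far as the arm can. A call with a gripper value outside its range is refused whole. "grip" is the opening in per cent of the stroke, from 0 (shut) to 100 (fully open), set as the call begins (left out, the last holds). The fingers move at their own pace and stop on an object; the grip force is fixed at half the most. Time passes only in rows, so rows that repeat a pose let the fingers close. It gives the time, the measured TCP pose, the force and the opening at its end, in the units of the state.
- ctrl.get_obs(): the state, without advancing time (a new reading comes with each control period).
- optics.camera(name): name is "scene" or "top" or "wrist"; returns a dict with "image" (384x512x3 uint8, red, green, blue), "mtx" (3x3 intrinsics, pixels), "xyz" and "orientation" of the camera in the world. Camera axes: x right, y up, looking along -z (the intrinsics and any distortion apply to the point x, -y, -z); pixel columns grow to the right and rows downward; lengths in m; the calibration is good to about 2 mm. A picture is of the moment at which its call begins. There is no depth.
- ticket.hand_in(): hands the job in, once; it reports no verdict.
The state is a dict: "time_s": time; "q": joint angles; "dq": joint speeds; "joint_efforts": joint torques, N m; "eef_pos": TCP position; "eef_rot": TCP orientation; "wrist_force": force on the tool from outside, world axes, zero at the start; "torque": the same for the moment, N m; "opening": opening from 0.0 (shut) to 1.0 (fully open).
Only numpy, scipy, OpenCV 4.12 (cv2) and the standard library are available. Lean on these libraries where they do the work, as an engineer would, in place of code of your own. Each camera call takes 0.05 s, during which the arm holds its last target.

## Task

Put exactly two of the four brass spacer rings over the upright axle stub so that they lie flat on its blue shoulder, and leave the other two where they are. Then pick up the snap-ring pliers by squeezing the handles fully, which spreads the snap ring on their tips, slide the spread ring down over the stub until it is level with the copper-coloured groove, and finish while still holding it there: squeezed fully, level, around the groove, and not resting on or leaning against anything. Leave the flask, jar and screwdriver alone.

Things in the scene. Friction and masses are not known exactly. Their poses are not given: they have to be found in the camera images.
- stub: fixed fixture, origin on the bench under the stub's axis, z up. Sizes in mm: aluminium plate 130 x 130 x 12 with four corner bolts at (+-53, +-53), tops 34 above the bench; in the middle an upright axle stub: blue shoulder of diameter 42, flat top 38 above the bench, then a steel shaft of diameter 26 that ends 82 above the bench (chamfered above 78)
- groove (a point): centre of the copper-coloured groove, on the stub's axis, 64 mm above the bench. The groove is 22 mm in diameter and runs from 58 to 70 mm above the bench; two spacers on the shoulder reach 56 mm
- shoulder (a point): centre of the flat top of the blue shoulder on the stub's axis, 38 mm above the bench: the spacers lie on it
- spacer0_mid (a point): spacer 0, origin at its centre, half-way up. A flat-lying brass ring, outer diameter 46 mm, hole 34, 9 high, about 30 to 55 g. The four are alike; they start on a fixed grey mat 170 x 170 x 3 mm, 70 to 100 mm apart
- spacer1_mid (a point): spacer 1, origin at its centre, half-way up. A flat-lying brass ring, outer diameter 46 mm, hole 34, 9 high, about 30 to 55 g. The four are alike; they start on a fixed grey mat 170 x 170 x 3 mm, 70 to 100 mm apart
- spacer2_mid (a point): spacer 2, origin at its centre, half-way up. A flat-lying brass ring, outer diameter 46 mm, hole 34, 9 high, about 30 to 55 g. The four are alike; they start on a fixed grey mat 170 x 170 x 3 mm, 70 to 100 mm apart
- spacer3_mid (a point): spacer 3, origin at its centre, half-way up. A flat-lying brass ring, outer diameter 46 mm, hole 34, 9 high, about 30 to 55 g. The four are alike; they start on a fixed grey mat 170 x 170 x 3 mm, 70 to 100 mm apart
- pliers: snap-ring pliers, about 240 g, origin at their pivot, 55 mm ahead (+x) of pliers_grip. They lie flat on two white blocks of a fixed rest. Bent-down jaw tips carry the snap ring. Handles are blue, straight, 14 mm high, half-way up at 51 mm above the bench, and reach 115 mm behind the pivot
- pliers_grip (a point): where to grip the pliers: midway between the blue handles, half-way up. x axis: along the pliers to the ring; y: across the handles; z up. Here the handles are 54 mm wide over their outsides at rest and 30 mm when fully squeezed, then parallel. While squeezed, the pliers creep 2 to 3 mm forward in the fingers. Below them it is free down to 8 mm above the bench, from 37 mm behind to 40 mm ahead of this point
- ring_center (a point): centre of the fully spread snap ring: 120.5 mm ahead (+x) of pliers_grip and 16 mm below it, axes alike. The open steel ring is 3.5 mm thick, its gap towards the handles. Fully spread it is round with a 36 mm hole, outer diameter 45; at rest it is too narrow to pass over the shaft. Squeezing does not move this point in the pliers
- handle_l (a joint): angle in rad by which the left handle is squeezed: 0 at rest, 0.223 fully squeezed against its stop (ring fully spread). The right handle and the ring follow it. A spring opens them again: full squeeze takes about 9 N on each handle at pliers_grip
- rest: fixed pliers' rest, origin on the bench near below the pivot, x as the pliers'. Plate 145 x 100 x 8 mm with two white blocks with tops 43 and 44 mm above the bench, one within 15 mm of the pivot, one 95 to 115 mm behind it
- flask: stoppered glass flask, 74 mm wide and 111 high, origin under its base; leave alone
- jar: small closed jar, 48 mm wide and 70 high, origin under its base; leave alone
- driver: screwdriver lying on the bench beyond the fixture; leave alone
- spacer0: spacer 0 (as spacer0_mid), origin at the centre of its underside
- spacer1: spacer 1 (as spacer1_mid), origin at the centre of its underside
- spacer2: spacer 2 (as spacer2_mid), origin at the centre of its underside
- spacer3: spacer 3 (as spacer3_mid), origin at the centre of its underside

How it is judged:
By the outcome, as a careful person would: the job done as asked, in the order asked, and still so for the second after the job is handed in, while the arm keeps its last pose, push and grip.
It also fails if it takes over 64 s, if anything falls off the work surface, if the arm or the gripper's body presses on something with over 40 N, if the wrist force passes 120 N, or if a joint passes its speed limit or range.

## Working session

There is one attempt and no reset: what is moved stays moved. The work goes in short steps, Python scripts to look and compute and a tool call to move; the robot and the scene stay as the last step left them, time stands still between calls to the robot, and variables do not carry over. Pictures are saved under pics/ and viewed, and the job is handed in when it is done.

Besides the shell and the picture viewer there is one more tool, called after "Call:" as name(argument=value, ...), one argument or row to a line, values as JSON. step_arm: Moves the arm, as the interface text tells. Its arguments: {"type":"object","properties":{"targets":{"type":"string"},"grip":{"type":"number"}},"required":["targets"]}

```bash
mkdir -p pics
cat > h.py <<'E'
import numpy as np, cv2
from scipy.spatial.transform import Rotation as R
from bench import ctrl, optics, ticket
def q2m(q): return R.from_quat([q[1],q[2],q[3],q[0]]).as_matrix()
def snap(name,fn):
    c=optics.camera(name); cv2.imwrite('pics/'+fn+'.png',cv2.cvtColor(np.asarray(c['image']),cv2.COLOR_RGB2BGR))
    np.savez('pics/'+fn+'.npz',**{k:np.asarray(v) for k,v in c.items()})
    return c
def load(fn): 
    d=np.load('pics/'+fn+'.npz'); return {k:d[k] for k in d.files}
def ray(c,u,v):
    K=np.asarray(c['mtx']); p=np.linalg.solve(K,[u,v,1.]); d=q2m(c['orientation'])@np.array([p[0],-p[1],-p[2]])
    return np.asarray(c['xyz']),d
def onz(c,u,v,z):
    o,d=ray(c,u,v); return o+d*(z-o[2])/d[2]
def proj(c,P):
    p=q2m(c['orientation']).T@(np.asarray(P)-np.asarray(c['xyz'])); K=np.asarray(c['mtx']); x=K@np.array([p[0],-p[1],-p[2]]); return x[:2]/x[2]
E
python3 - <<'E'
from h import *
for n in ['scene','top','wrist']:
    c=snap(n,n+'0'); print(n,[ (k,np.round(np.asarray(v),4).tolist()) for k,v in c.items() if k!='image'])
print(ctrl.get_obs())
E
```

```text
scene [('mtx', [[403.1358, 0.0, 257.9858], [0.0, 403.1358, 191.6084], [0.0, 0.0, 1.0]]), ('xyz', [0.9636, 0.6574, 0.7093]), ('orientation', [0.2341, 0.0987, 0.4002, 0.8805])]
top [('mtx', [[410.3159, 0.0, 252.249], [0.0, 410.3159, 189.7737], [0.0, 0.0, 1.0]]), ('xyz', [0.5461, 0.0266, 0.9974]), ('orientation', [0.7071, 0.0241, -0.037, -0.7057])]
wrist [('mtx', [[267.4532, 0.0, 254.0808], [0.0, 267.4532, 190.696], [0.0, 0.0, 1.0]]), ('xyz', [0.1218, 0.5674, 0.3726]), ('orientation', [0.8088, -0.1274, -0.0886, 0.5672])]
{'time_s': 0.15, 'q': array([ 1.01670373e+00,  1.81349221e-01,  1.60775385e+00, -2.94557322e-05,
        1.35378599e+00, -2.06313418e-01]), 'dq': array([-0.00102936, -0.00242595, -0.00457886,  0.00048695,  0.00111854,
        0.00335077]), 'joint_efforts': array([ 7.70125334e-04, -4.45264542e+01, -3.51693642e+01, -2.58535274e-04,
        5.84864669e-03, -2.63291707e-05]), 'eef_pos': array([0.19574718, 0.54022266, 0.23061483]), 'eef_rot': array([-2.27201068e-04,  1.73011409e-01,  9.84919607e-01, -6.07252495e-04]), 'wrist_force': array([0.64018616, 0.07082495, 0.38490144]), 'torque': array([-0.01924079,  0.01207369,  0.00135788]), 'opening': 1.0043398024544494}
```

View pics/top0.png

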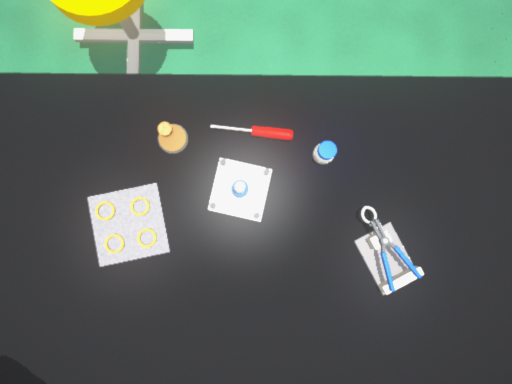

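View pics/scene0.png

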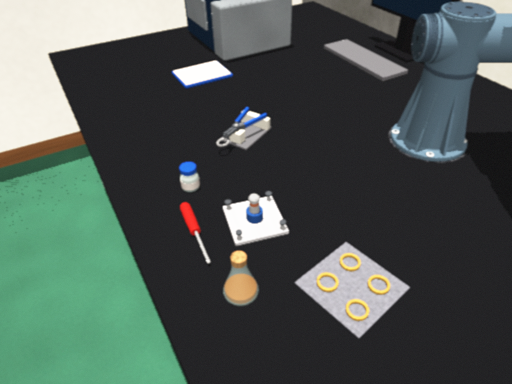

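View pics/wrist0.png

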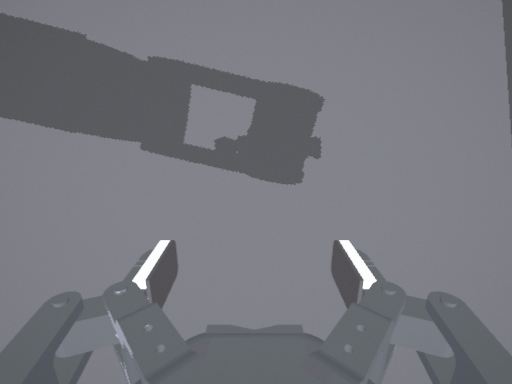

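The top view shows the stub at about (240,188) and the mat rings at (105,211), (140,206), (114,244) and (147,237). The pliers have their ring at (369,215), pivot at (387,240) and handle ends at (391,288) and (418,276). The wrist view shows only bare bench.

Run:
```python
from h import *
for n in ['top0','scene0']:
    c=load(n); im=c['image']; hsv=cv2.cvtColor(im,cv2.COLOR_RGB2HSV)
    m=((hsv[...,0]>18)&(hsv[...,0]<35)&(hsv[...,1]>110)&(hsv[...,2]>120)).astype(np.uint8)
    if n=='top0': m[:150]=0
    cs,_=cv2.findContours(m,cv2.RETR_EXTERNAL,cv2.CHAIN_APPROX_NONE)
    print(n)
    for k in cs:
        if len(k)>25:
            (u,v),ax,a=cv2.fitEllipse(k); print('yellow',round(u,1),round(v,1),np.round(ax,1),np.round(onz(c,u,v,.0095)*1e3,1))
    b=((hsv[...,0]>98)&(hsv[...,0]<125)&(hsv[...,1]>110)&(hsv[...,2]>60)).astype(np.uint8)
    cs,_=cv2.findContours(b,cv2.RETR_EXTERNAL,cv2.CHAIN_APPROX_NONE)
    for k in cs:
        if len(k)>12:
            (u,v),ax,a=cv2.minAreaRect(k)
            print('blue',round(u,1),round(v,1),np.round(ax,1),round(a), np.round(onz(c,u,v,.038)*1e3,1),np.round(onz(c,u,v,.055)*1e3,1))
c=load('top0')
def crop(fn,n,x0,y0,w,h,s):
    c=load(n); i=cv2.cvtColor(c['image'][y0:y0+h,x0:x0+w],cv2.COLOR_RGB2BGR); cv2.imwrite('pics/'+fn+'.png',cv2.resize(i,None,fx=s,fy=s,interpolation=cv2.INTER_CUBIC))
crop('c1','top0',200,150,80,75,8); crop('c2','top0',345,195,90,105,6); crop('c3','scene0',205,95,90,150,5)
```

```text
top0
yellow 112.8 243.6 [13.7 15.7] [502.4 339.8   9.5]
yellow 104.7 210.6 [15.8 16.6] [580.7 361.3   9.5]
yellow 102.9 210.5 [17.9 21.5] [580.9 365.7   9.5]
blue 387.9 271.8 [40.3  4.9] 75 [ 439.  -305.9   38. ] [ 440.9 -300.    55. ]
blue 408.0 262.0 [39.9  5.1] 50 [ 461.5 -353.7   38. ] [ 463.  -346.9   55. ]
blue 327.5 149.5 [19. 19.] 90 [ 725.8 -169.5   38. ] [ 722.6 -166.    55. ]
scene0
yellow 356.8 309.7 [19.3 22.8] [585.7 363.5   9.5]
yellow 378.4 284.3 [17.4 21.7] [508.1 339.    9.5]
yellow 327.0 281.9 [17.8 20.7] [596.7 281.    9.5]
yellow 349.6 261.8 [16.1 19.9] [522.  262.7   9.5]
yellow 235.3 257.7 [5.9 9.8] [733.3 127.3   9.5]
blue 254.0 214.5 [14. 15.] 0 [644.8  54.5  38. ] [652.8  69.7  55. ]
blue 187.0 168.0 [14. 18.] 90 [ 714.9 -194.1   38. ] [ 721.2 -172.5   55. ]
blue 255.4 118.8 [ 4.9 25.1] 62 [ 431.3 -321.4   38. ] [ 444.8 -296.6   55. ]
blue 242.0 113.9 [ 5.1 19.8] 42 [ 453.9 -369.8   38. ] [ 466.8 -343.8   55. ]
blue 201.8 80.3 [62.1 16.6] 2 [ 469.5 -659.7   38. ] [ 482.  -626.4   55. ]
```

View pics/c1.png

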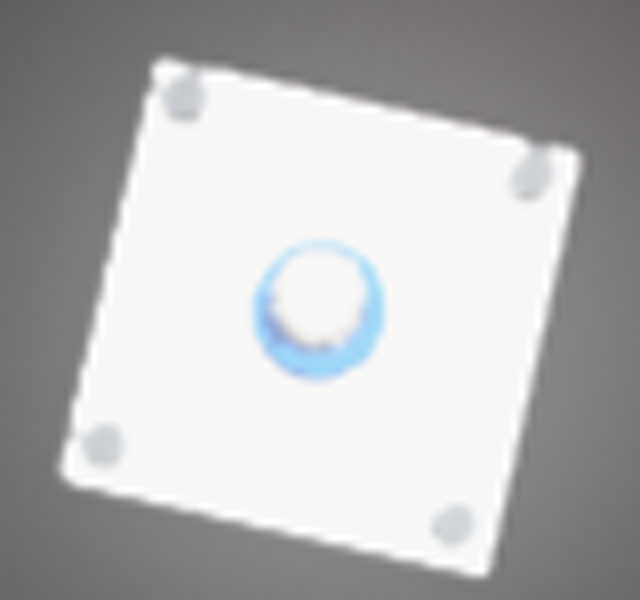

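View pics/c2.png

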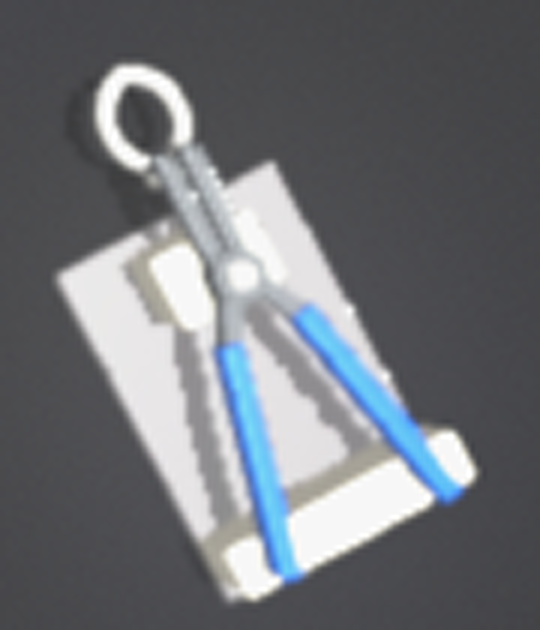

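View pics/c3.png

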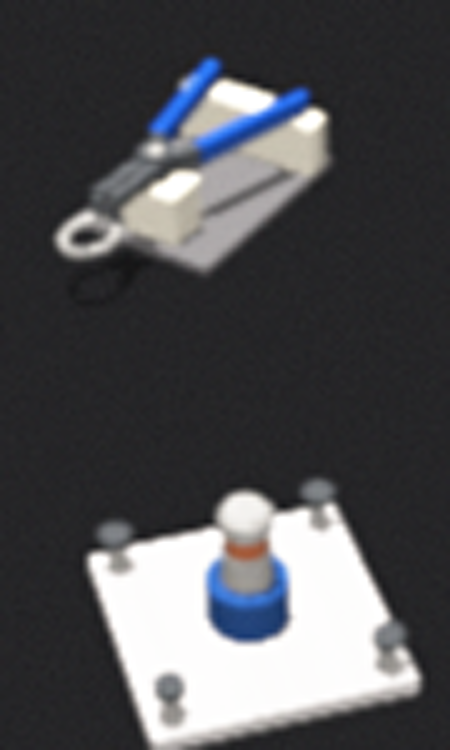

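Crop checks: the plate is rotated by about 12° and the shaft top is near crop (319,298). The pliers point up-left, with the pivot at crop (241,275) and the ring at (140,118). Next I compute positions, cross-checking the top view against the scene view.

```bash
cat >> h.py <<'E'
def tri(a,ua,b,ub):
    oa,da=ray(a,*ua); ob,db=ray(b,*ub); da=da/np.linalg.norm(da); db=db/np.linalg.norm(db)
    A=np.stack([da,-db],1); s=np.linalg.lstsq(A,ob-oa,rcond=None)[0]; p=oa+da*s[0]; q=ob+db*s[1]
    return (p+q)/2, np.linalg.norm(p-q)
E
python3 - <<'E'
from h import *
t=load('top0'); s=load('scene0')
f=lambda x,y,k,x0,y0:((x+.5)/k-.5+x0,(y+.5)/k-.5+y0)
pr=lambda n,x:print(n,np.round(np.asarray(x)*1e3,1))
C=[onz(t,*f(x,y,8,200,150),.012) for x,y in [(152,56),(584,147),(490,580),(58,480)]]
pr('plate centre',np.mean(C,0)); print([round(float(np.linalg.norm(C[i]-C[i-1])*1e3),1) for i in range(4)]); d=C[1]-C[0]; print('plate edge angle',np.degrees(np.arctan2(d[1],d[0])))
pr('shaft top T',onz(t,*f(319,298,8,200,150),.082)); pr('shoulder T',onz(t,*f(319,310,8,200,150),.038))
B=[onz(t,*f(x,y,8,200,150),.034) for x,y in [(184,97),(531,176),(454,524),(103,446)]]; pr('bolts',np.mean(B,0))
pr('shaft top S (ball centre)',onz(s,*f(245,513,5,205,95),.080))
pr('groove S',onz(s,*f(246,550,5,205,95),.064))
pr('tri shafttop',tri(t,f(319,298,8,200,150),s,f(245,511,5,205,95))[0])
# pliers
g=lambda x,y:f(x,y,6,345,195); h=lambda x,y:f(x,y,5,205,95)
pv=g(241,275); pr('pivot T',onz(t,*pv,.055)); pr('ring T',onz(t,*g(143,118),.035))
pr('pivot tri',tri(t,pv,s,h(155,150))[0]); pr('ring tri',tri(t,g(143,118),s,h(88,233))[0]);pr('ring S',onz(s,*h(88,233),.035))
L=[onz(t,*g(x,y),.058) for x,y in [(232,350),(290,578)]]; Rr=[onz(t,*g(x,y),.058) for x,y in [(307,312),(452,497)]]
pr('L',L);pr('R',Rr)
m0=(L[0]+Rr[0])/2; m1=(L[1]+Rr[1])/2; dd=m0-m1; print('dir',np.degrees(np.arctan2(dd[1],dd[0])))
pvw=onz(t,*pv,.055); 
for nm,p in (('endmid->pivot',pvw-m1),('pivot->ring',onz(t,*g(143,118),.035)-pvw)): print(nm,np.degrees(np.arctan2(p[1],p[0])),np.linalg.norm(p[:2])*1e3)
# spacers in top via value/sat looser
im=t['image']; hsv=cv2.cvtColor(im,cv2.COLOR_RGB2HSV)
m=((hsv[...,0]>15)&(hsv[...,0]<38)&(hsv[...,1]>60)&(hsv[...,2]>120)).astype(np.uint8); m[:185]=0; m[:,180:]=0; m[:,:85]=0
n,lab,st,ce=cv2.connectedComponentsWithStats(m)
for i in range(1,n):
    if st[i,4]>20:
        k=cv2.convexHull(np.argwhere(lab==i)[:,::-1].astype(np.float32)); (u,v),ax,a=cv2.fitEllipse(k)
        pr(('sp',round(u,1),round(v,1),np.round(ax,1)),onz(t,u,v,.010))
E
```

```text
plate centre [633.6  38.9  12. ]
[131.3, 133.8, 133.9, 132.8]
plate edge angle -101.78174484622946
shaft top T [632.   38.7  82. ]
shoulder T [632.6  39.3  38. ]
bolts [633.   39.6  34. ]
shaft top S (ball centre) [637.7  41.6  80. ]
groove S [641.5  48.8  64. ]
tri shafttop [633.9  37.9  76.5]
pivot T [ 512.  -294.8   55. ]
ring T [ 572.4 -264.5   35. ]
pivot tri [ 513.  -294.8   56.7]
ring tri [ 573.6 -265.4   34.5]
ring S [ 575.  -265.7   35. ]
L [[ 483.8 -289.5   58. ]
 [ 398.5 -309.3   58. ]]
R [[ 498.1 -318.7   58. ]
 [ 428.6 -371.9   58. ]]
dir 25.26429078700088
endmid->pivot 24.979216129333697 108.57520975934106
pivot->ring 26.569960692311938 67.58810615347414
('sp', 139.7, 206.0, array([18.6, 19.3])) [592.  278.3  10. ]
('sp', 104.8, 210.5, array([18.9, 19.4])) [581.  361.1  10. ]
('sp', 146.6, 237.4, array([18.6, 19.3])) [517.2 260.2  10. ]
('sp', 114.1, 243.2, array([18.7, 19.8])) [503.5 336.6  10. ]
```

```bash
cat >> h.py <<'E'
def shift(target_mm, yaw=None):
    o=ctrl.get_obs(); Rm=q2m(o['eef_rot']); d=np.asarray(target_mm)-o['eef_pos']*1e3
    print('t',round(o['time_s'],2),'tcp',np.round(o['eef_pos']*1e3,1),'yaw_y',round(float(np.degrees(np.arctan2(Rm[1,1],Rm[0,1]))),2),'tilt z',np.round(Rm[:,2],3),'F',np.round(o['wrist_force'],1),'op',round(float(o['opening']),3))
    print('shift',np.round(Rm.T@d,1),'from', np.linalg.norm(d).round(1))
    if yaw is not None:
        y=np.radians(yaw); ya=np.array([np.cos(y),np.sin(y),0]); za=np.array([0,0,-1.]); xa=np.cross(ya,za); T=np.stack([xa,ya,za],1)
        print('rotvec',np.round(R.from_matrix(Rm.T@T).as_rotvec(),4))
E
python3 - <<'E'
from h import *
shift([517,260,150],70)
E
```

```text
t 0.15 tcp [195.7 540.2 230.6] yaw_y 70.07 tilt z [-0.001 -0.001 -1.   ] F [0.6 0.1 0.4] op 1.004
shift [-397.5 -153.9   80.7] from 433.9
rotvec [-0.0013 -0.0002  0.0013]
```

Call:
step_arm(
  targets="-397 -154 81 0 0 0;-397 -154 81 0 0 0;-397 -154 81 0 0 0;-397 -154 81 0 0 0;-397 -154 81 0 0 0;-397 -154 81 0 0 0;-397 -154 81 0 0 0;-397 -154 81 0 0 0",
  grip=72,
)

```text
time_s: 1.15
eef_pos: [0.5188, 0.2572, 0.149]
eef_rot: [-0.001, 0.176, 0.984, -0.001]
wrist_force: [-0.2, 0.7, 0.2]
opening: 0.719
```

Run:
```python
from h import *
c=snap('wrist','w1'); shift([517,260,150],70)
for p in ([517.2,260.2,7.5],[592,278.3,7.5]): print(proj(c,np.array(p)/1e3))
print(c['xyz'],q2m(c['orientation']))
```

```text
t 1.2 tcp [517.3 259.  149.3] yaw_y 69.87 tilt z [-0.002 -0.    -1.   ] F [-0.2 -0.5  0.9] op 0.722
shift [ 0.6  0.9 -0.7] from 1.3
rotvec [-0.0009 -0.0016 -0.0023]
[255.96911587 177.67441867]
[292.47558713 230.51740072]
[0.4450891  0.28488178 0.29117547] [[ 0.34578748 -0.893392   -0.28684797]
 [ 0.93831228  0.32889361  0.10676637]
 [-0.00104176 -0.30607145  0.95200797]]
```

View pics/w1.png

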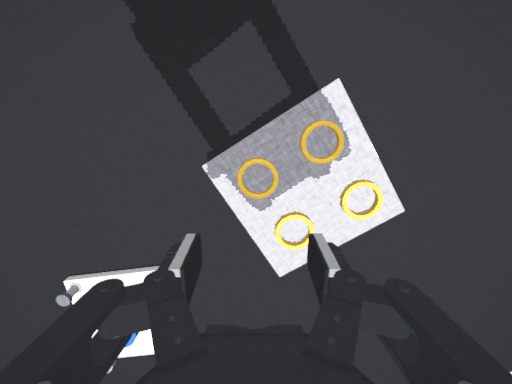

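The wrist view shows four rings, at (258,178), (322,142), (295,231) and (362,199). The one I want first, D, is at (258,178), close to its prediction of (256,178). I'll refine this with ellipse fits.

```bash
cat >> h.py <<'E'
def rings(c,z=.0095,hmin=12,hmax=38,smin=110,vmin=70):
    hsv=cv2.cvtColor(c['image'],cv2.COLOR_RGB2HSV)
    m=((hsv[...,0]>hmin)&(hsv[...,0]<hmax)&(hsv[...,1]>smin)&(hsv[...,2]>vmin)).astype(np.uint8)
    n,lab,st,ce=cv2.connectedComponentsWithStats(m)
    for i in range(1,n):
        if st[i,4]>60:
            P=np.argwhere(lab==i)[:,::-1].astype(np.float64)
            W=np.array([onz(c,u,v,z)[:2] for u,v in P])*1e3
            k=cv2.convexHull(W.astype(np.float32)); (cx,cy),r=cv2.minEnclosingCircle(k); e=cv2.fitEllipse(k)
            print('ring px',np.round(P.mean(0),1),'ell',np.round(e[0],1),np.round(e[1],1),'circ',round(cx,1),round(cy,1),'d',round(2*r,1))
E
python3 - <<'E'
from h import *
rings(load('w1'))
E
```

```text
ring px [322.  141.6] ell [504.2 337.9] [44.9 45.8] circ 504.1 338.1 d 46.2
ring px [257.3 177.9] ell [517.9 261.6] [44.8 45.5] circ 517.7 261.3 d 45.9
ring px [361.8 199.7] ell [581.1 361.8] [44.1 47.2] circ 581.0 361.8 d 47.2
ring px [293.9 230.9] ell [592.1 280. ] [44.2 46.6] circ 592.3 281.0 d 47.2
```

Call:
step_arm(
  targets="0 1 60 0 0 0;0 1 115 0 0 0;0 1 115 0 0 0;0 1 115 0 0 0",
  grip=66,
)

```text
time_s: 1.7
eef_pos: [0.5177, 0.2627, 0.0373]
eef_rot: [0.001, 0.172, 0.985, 0.001]
wrist_force: [1.3, -0.2, 1.1]
opening: 0.661
```

Run:
```python
from h import *
c=snap('wrist','w2'); shift([517.6,261,0.5],70)
rings(c)
```

```text
t 1.75 tcp [518.7 262.7  38.3] yaw_y 70.13 tilt z [ 0.004  0.001 -1.   ] F [-0.3  0.5  0. ] op 0.661
shift [ 0.6 -2.1 37.8] from 37.8
rotvec [0.0027 0.0036 0.0023]
ring px [355.9 168.5] ell [504.  337.7] [44.9 47.4] circ 504.2 337.6 d 47.6
ring px [252.1 223.1] ell [517.5 261.7] [44.9 47.2] circ 517.2 261.5 d 47.5
ring px [412.3 254.1] ell [580.6 361.7] [44.8 50.9] circ 580.6 361.5 d 50.5
ring px [293.5 299.7] ell [590.2 273. ] [28.9 49.9] circ 591.4 278.2 d 50.1
```

View pics/w2.png

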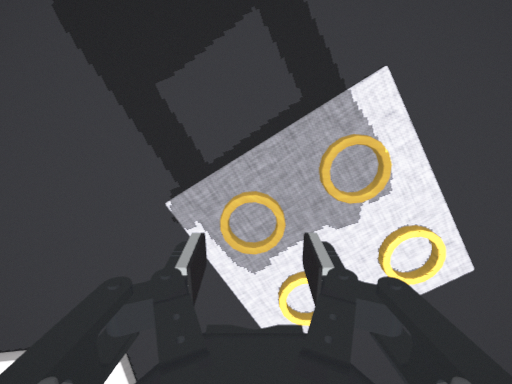

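Ring D is at (252,223), centred between the pads, whose midpoint is about column 254. I'll descend and grip it.

Call:
step_arm(
  targets="0 -1 19 0 0 0;0 -1 37 0 0 0;0 -1 37 0 0 0;0 -1 37 0 0 0",
  grip=66,
)

```text
time_s: 2.25
eef_pos: [0.5184, 0.2608, -0.0012]
eef_rot: [0.002, 0.173, 0.985, 0.001]
wrist_force: [1.7, 0.4, 5.4]
opening: 0.659
```

Call:
step_arm(
  targets="0 0 0 0 0 0;0 0 0 0 0 0;0 0 0 0 0 0;0 0 0 0 0 0",
  grip=20,
)

```text
time_s: 2.75
eef_pos: [0.5196, 0.2611, 0.0011]
eef_rot: [0.003, 0.173, 0.985, 0.001]
wrist_force: [-2.6, -1.2, 21.9]
opening: 0.508
```

Run:
```python
from h import *
c=snap('wrist','w3'); shift([632.5,39,130],70)
```

```text
t 2.8 tcp [519.6 261.1   1.2] yaw_y 70.08 tilt z [ 0.005  0.001 -1.   ] F [-2.2 -1.3 21.8] op 0.507
shift [-182.4 -169.9 -128.5] from 280.5
rotvec [0.0028 0.0046 0.0013]
```

View pics/w3.png

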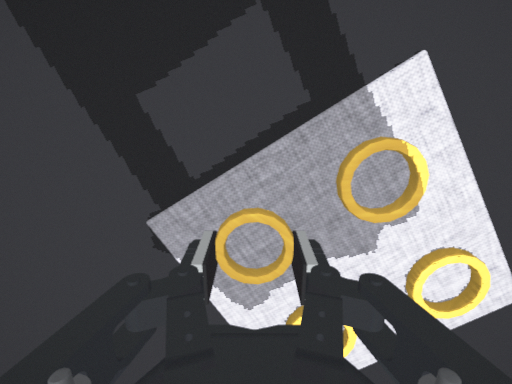

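The ring at (255,246) is clamped between the pads. The 22 N vertical force means the tips press on the mat, so I'll grip about 3 mm higher next time. Now I lift.

Call:
step_arm(
  targets="0 0 -30 0 0 0;0 0 -80 0 0 0;0 0 -130 0 0 0;0 0 -130 0 0 0",
  grip=20,
)

```text
time_s: 3.3
eef_pos: [0.5198, 0.2613, 0.1323]
eef_rot: [0.004, 0.173, 0.985, 0.002]
wrist_force: [0.1, 0.1, -0.9]
opening: 0.504
```

Run:
```python
from h import *
c=snap('wrist','w4'); shift([632.5,39,130],70)
```

```text
t 3.35 tcp [518.  260.8 129.7] yaw_y 70.06 tilt z [ 0.004  0.001 -1.   ] F [-0.7  0.3 -1.2] op 0.505
shift [-1.833e+02 -1.694e+02 -1.000e-01] from 249.6
rotvec [0.0021 0.003  0.0011]
```

View pics/w4.png

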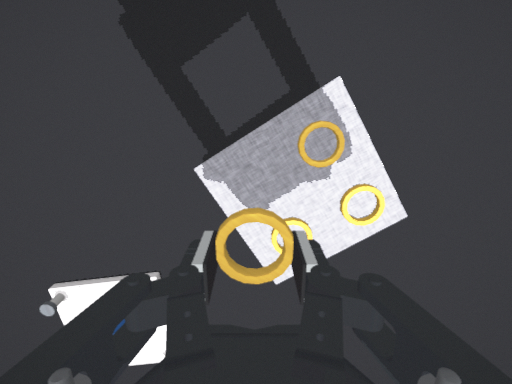

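The ring is held level at (255,246), and its centre works out at the TCP axis about 6 mm above the TCP. I'll move over the stub.

Call:
step_arm(
  targets="-183 -169.5 0 0 0 0;-183 -169.5 0 0 0 0;-183 -169.5 0 0 0 0;-183 -169.5 0 0 0 0;-183 -169.5 0 0 0 0;-183 -169.5 0 0 0 0",
  grip=20,
)

```text
time_s: 4.1
eef_pos: [0.6294, 0.0389, 0.1258]
eef_rot: [-0.002, 0.174, 0.985, 0.0]
wrist_force: [0.3, 0.5, -1.4]
opening: 0.503
```

Run:
```python
from h import *
c=snap('wrist','w5'); shift([632.5,39,130],70)
for z in (82,38,64): print(z,proj(c,np.array([632.5,39,z])/1e3))
o=ctrl.get_obs(); p=o['eef_pos']; print(proj(c,p+[0,0,.0064]))
t=snap('top','t5')
```

```text
t 4.15 tcp [629.4  39.7 126.3] yaw_y 70.09 tilt z [-0.004  0.001 -1.   ] F [ 0.4  0.3 -0.1] op 0.508
shift [-3.1  0.4 -3.7] from 4.9
rotvec [-0.0004 -0.0036  0.0016]
82 [255.16156048 218.31322374]
38 [254.9839843  198.96193409]
64 [255.08070335 209.50185248]
[254.83577233 248.83291207]
```

View pics/w5.png

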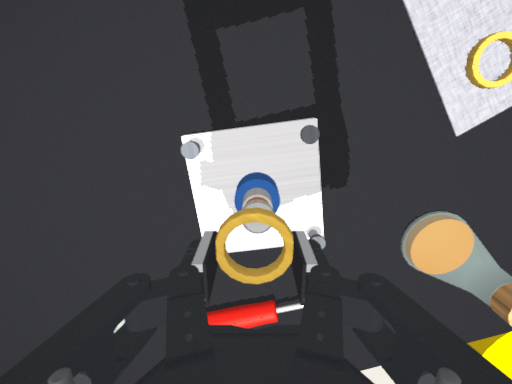

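The shaft shows at about column 257 behind the ring, and the shoulder is near (257,197). I'll zoom in to refine this.

```bash
cat >> h.py <<'E'
def crop(fn,n,x0,y0,w,h,s):
    c=load(n); i=cv2.cvtColor(c['image'][y0:y0+h,x0:x0+w],cv2.COLOR_RGB2BGR); cv2.imwrite('pics/'+fn+'.png',cv2.resize(i,None,fx=s,fy=s,interpolation=cv2.INTER_CUBIC))
def blue(c,z):
    hsv=cv2.cvtColor(c['image'],cv2.COLOR_RGB2HSV)
    b=((hsv[...,0]>98)&(hsv[...,0]<125)&(hsv[...,1]>110)&(hsv[...,2]>50)).astype(np.uint8)
    n,lab,st,ce=cv2.connectedComponentsWithStats(b)
    for i in range(1,n):
        if st[i,4]>60: print('blue',st[i],np.round(ce[i],1))
E
python3 - <<'E'
from h import *
c=load('w5'); blue(c,.038); crop('c5','w5',175,110,165,180,4)
o=ctrl.get_obs(); 
print([np.round(onz(c,u,v,.012)*1e3,1) for u,v in [(182,137),(317,119)]])
E
```

```text
blue [235 173  45  39 809] [256.6 188.5]
[array([559.2,  -7.7,  12. ]), array([587. , 116.7,  12. ])]
```

View pics/c5.png

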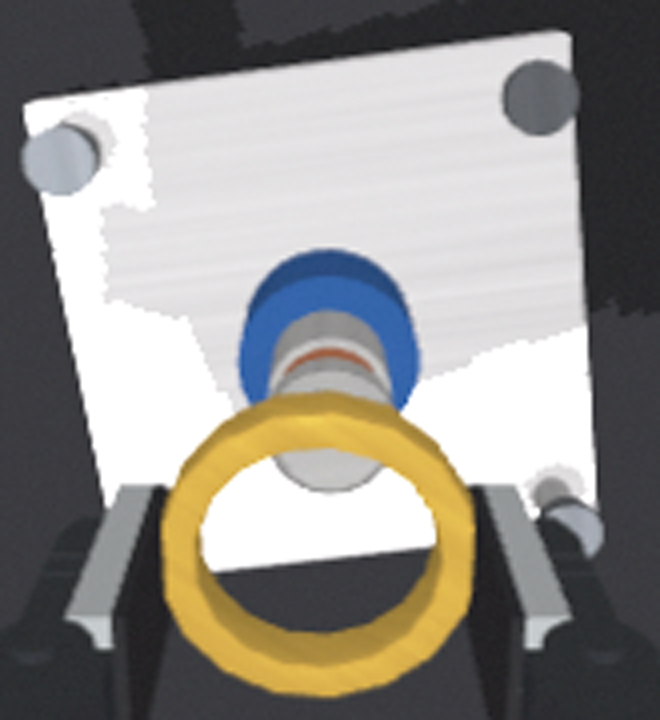

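Run:
```python
from h import *
c=load('w5'); Rt=None
o=ctrl.get_obs(); Rm=q2m(o['eef_rot']); p=o['eef_pos']
for nm,u,v,z in (('shoulder',257.1,198.6,.038),('top',257.1,220,.082)):
    w=onz(c,u,v,z); print(nm,np.round(w*1e3,1),'tool rel',np.round(Rm.T@(w-p)*1e3,1))
w=onz(c,254.2,247,p[2]+.0064); print('ring',np.round(w*1e3,1),np.round(Rm.T@(w-p)*1e3,1))
B=[onz(c,(x+.5)/4-.5+175,(y+.5)/4-.5+110,.034)*1e3 for x,y in [(60,160),(541,97)]]; print('bolts',np.round(B,1))
a=(B[1]-B[0])/np.linalg.norm(B[1]-B[0]); n=np.array([a[1],-a[0],0]); print(np.linalg.norm(B[1]-B[0]),'centre',np.mean(B,0)+n*53)
```

```text
shoulder [632.8  40.9  38. ] tool rel [-3.   1.8 88.8]
top [634.3  39.9  82. ] tool rel [-4.7  1.4 44.8]
ring [627.9  39.9 133.2] [ 1.5 -0.9 -6.4]
bolts [[5.712e+02 3.000e-01 3.400e+01]
 [5.942e+02 1.032e+02 3.400e+01]]
105.3845499555314 centre [634.40030799  40.19589722  34.        ]
```

Call:
step_arm(
  targets="-4.5 2 0 0 0 0;-4.5 2 38 0 0 0;-4.5 2 38 0 0 0;-4.5 2 38 0 0 0",
  grip=20,
)

```text
time_s: 4.7
eef_pos: [0.6362, 0.0397, 0.0911]
eef_rot: [0.0, 0.173, 0.985, 0.0]
wrist_force: [0.2, 0.3, 0.0]
opening: 0.503
```

Run:
```python
from h import *
c=snap('wrist','w6'); shift([633.3,40,88],70)
crop('c6','w6',175,130,165,170,4); snap('scene','s6'); crop('c6s','s6',200,140,110,110,5)
```

```text
t 4.75 tcp [636.8  39.5  91.7] yaw_y 70.11 tilt z [ 0.002 -0.    -1.   ] F [-0.7  0.9  0.2] op 0.507
shift [ 3.4 -0.7  3.7] from 5.1
rotvec [0.0004 0.0018 0.0019]
```

View pics/c6.png

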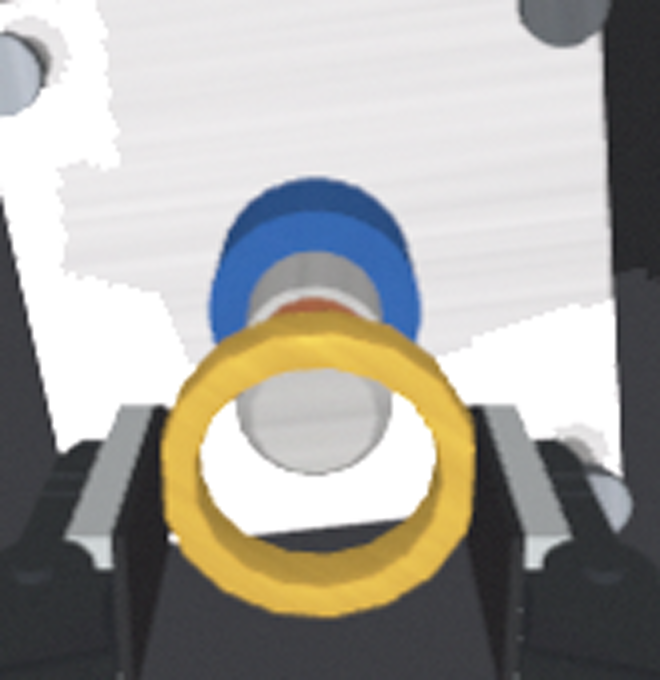

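View pics/c6s.png

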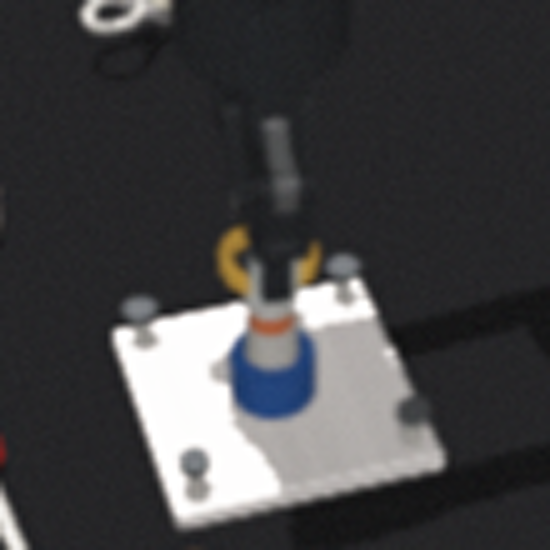

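Run:
```python
from h import *
c=load('w6'); o=ctrl.get_obs(); Rm=q2m(o['eef_rot']); p=o['eef_pos']
f=lambda x,y:((x+.5)/4-.5+175,(y+.5)/4-.5+130)
def pr(nm,x,y,z):
    w=onz(c,*f(x,y),z); print(nm,np.round(w*1e3,1),'tool',np.round(Rm.T@(w-p)*1e3,1)); return w
pr('far edge',314,472,.080); pr('L',236,395,.08);pr('R',392,395,.08)
pr('sh L',210,305,.038);pr('sh R',421,305,.038); pr('sh front top',314,210,.038)
zt=p[2]+.0064+.0045
pr('ring top outer near',318,307,zt); pr('ring outer far (bottom edge)',318,617,zt); pr('ring inner near top',318,368,zt-.009);pr('inner far',318,552,zt); pr('rl',162,460,zt);pr('rr',475,460,zt)
```

```text
far edge [644.8  36.3  80. ] tool [-8.4 -0.2 12. ]
L [627.8  29.4  80. ] tool [  5.3 -12.5  12. ]
R [636.1  52.5  80. ] tool [ 5.3 12.1 12. ]
sh L [626.   21.4  38. ] tool [  4.3 -20.6  54. ]
sh R [640.   60.1  38. ] tool [ 4.4 20.6 54. ]
sh front top [614.7  47.1  38. ] tool [23.7 -0.3 53.9]
ring top outer near [609.8  49.6 102.9] tool [ 29.    0.5 -11. ]
ring outer far (bottom edge) [654.8  33.3 102.9] tool [-18.9   0.5 -10.9]
ring inner near top [621.8  45.3  93.9] tool [16.2  0.5 -1.9]
inner far [644.6  37.  102.9] tool [ -8.    0.5 -10.9]
rl [623.6  21.9 102.9] tool [  6.6 -20.9 -10.9]
rr [638.2  62.2 102.9] tool [  6.6  22.  -10.9]
```

The ring and shaft agree within about 1 mm: x is 3.2 against 3.6, and y is 0.5 against -0.2. I'll lower most of the way and check the force.

Call:
step_arm(
  targets="0 -0.7 0 0 0 0;0 -0.7 17 0 0 0;0 -0.7 34 0 0 0;0 -0.7 50 0 0 0;0 -0.7 50 0 0 0;0 -0.7 50 0 0 0",
  grip=20,
)

```text
time_s: 5.55
eef_pos: [0.6356, 0.0385, 0.0401]
eef_rot: [-0.0, 0.173, 0.985, -0.0]
wrist_force: [-0.5, 0.5, 1.3]
opening: 0.507
```

Run:
```python
from h import *
c=snap('wrist','w7'); shift([633.3,40,36.5],70)
crop('c7','w7',175,130,165,170,4)
```

```text
t 5.6 tcp [635.9  38.4  40.5] yaw_y 70.08 tilt z [ 0. -0. -1.] F [0.1 0.1 0. ] op 0.505
shift [2.9 0.6 4. ] from 5.0
rotvec [0.     0.0002 0.0013]
```

View pics/c7.png

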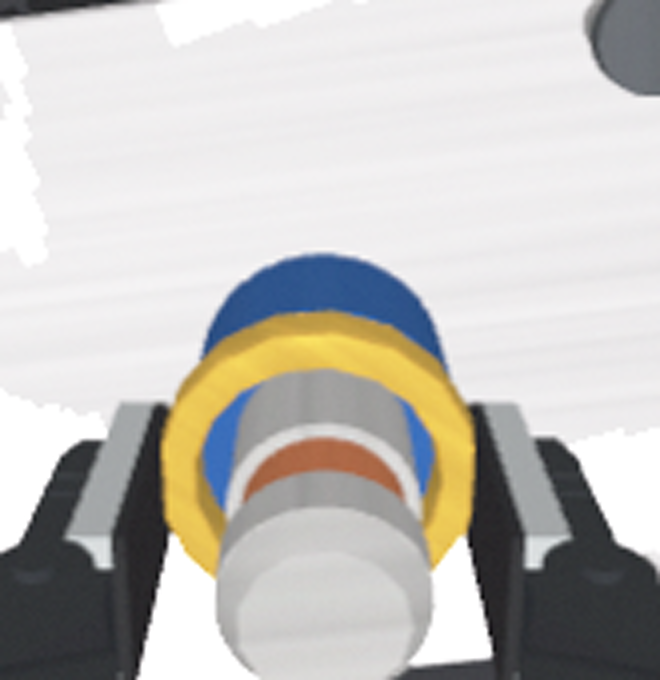

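The ring is around the shaft with the blue shoulder visible beneath it, and there is no force. I'll go 3.5 mm lower and release.

Call:
step_arm(
  targets="0 0 3.5 0 0 0;0 0 3.5 0 0 0;0 0 3.5 0 0 0",
  grip=20,
)

```text
time_s: 5.98
eef_pos: [0.6357, 0.0385, 0.0369]
eef_rot: [0.0, 0.173, 0.985, 0.0]
wrist_force: [0.0, -0.2, -0.5]
opening: 0.501
```

Call:
step_arm(
  targets="0 0 0 0 0 0;0 0 0 0 0 0;0 0 0 0 0 0;0 0 -10 0 0 0;0 0 -60 0 0 0;0 0 -100 0 0 0;0 0 -100 0 0 0",
  grip=68,
)

```text
time_s: 6.85
eef_pos: [0.6388, 0.0382, 0.1423]
eef_rot: [0.005, 0.173, 0.985, 0.0]
wrist_force: [-0.2, -0.2, -0.5]
opening: 0.685
```

Run:
```python
from h import *
c=snap('wrist','w8'); shift([592.2,279,100],70)
crop('c8','w8',175,110,165,180,4); t=snap('top','t8'); rings(t)
```

```text
t 6.9 tcp [637.2  38.3 139.6] yaw_y 70.08 tilt z [ 0.005 -0.001 -1.   ] F [-0.4 -0.4 -0.6] op 0.681
shift [124.5 210.9  39.3] from 248.0
rotvec [0.0011 0.0048 0.0013]
ring px [97.7 10.3] ell [1083.7  391.6] [ 81.4 225.5] circ 1106.9 397.2 d 233.4
ring px [171.9 137.5] ell [763.2 208.8] [60.9 77.8] circ 765.2 209.3 d 78.2
ring px [139.3 206.2] ell [591.7 278.7] [41.4 42.9] circ 591.9 278.6 d 44.0
ring px [104.8 210.5] ell [580.9 361. ] [42.1 43.9] circ 581.1 361.0 d 44.2
ring px [114. 243.] ell [503.7 336.8] [42.7 43.4] circ 503.3 336.8 d 44.5
```

View pics/w8.png

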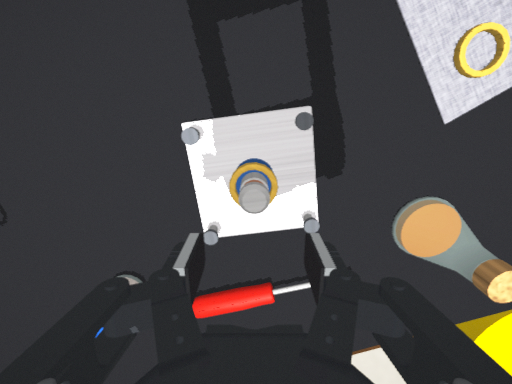

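The first spacer lies around the stub at (253,186). Ring C comes next.

Call:
step_arm(
  targets="125 211 39 0 0 0;125 211 39 0 0 0;125 211 39 0 0 0;125 211 39 0 0 0;125 211 39 0 0 0;125 211 39 0 0 0",
  grip=66,
)

```text
time_s: 7.7
eef_pos: [0.5891, 0.2791, 0.0963]
eef_rot: [-0.001, 0.173, 0.985, -0.001]
wrist_force: [-0.5, 0.3, -0.8]
opening: 0.661
```

Run:
```python
from h import *
c=snap('wrist','w9'); shift([592.2,279.5,40],70); rings(c); print(np.round(onz(c,254,210,.0)*1e3,1))
```

```text
t 7.75 tcp [589.8 278.4  96.9] yaw_y 70.04 tilt z [-0.002 -0.001 -1.   ] F [ 0.4 -0.6  0.9] op 0.661
shift [-2.   1.9 56.9] from 56.9
rotvec [-0.0013 -0.0011  0.0008]
ring px [288.5  74.9] ell [504.6 338.1] [45.  45.1] circ 504.6 338.0 d 45.4
ring px [341.6 156.9] ell [581.7 362.1] [44.8 46.3] circ 581.6 362.1 d 46.5
ring px [256.1 199. ] ell [592.7 280. ] [44.8 46.2] circ 592.6 280.1 d 46.6
ring px [ 26.4 322.6] ell [647.2  -5. ] [38.3 63.4] circ 651.3 -5.7 d 64.1
[605.4 273.3   0. ]
```

View pics/w9.png

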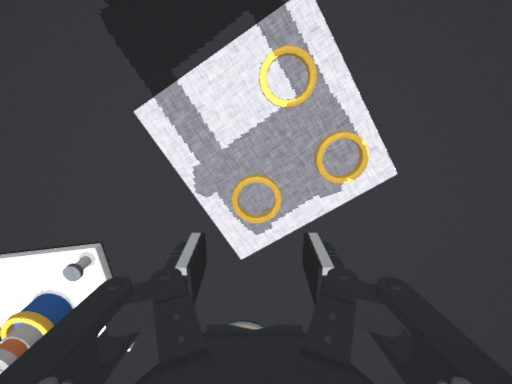

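Ring C is at (256,199), which is (592.6, 280).

Call:
step_arm(
  targets="-1.5 2 45 0 0 0;-1.5 2 75 0 0 0;-1.5 2 75 0 0 0;-1.5 2 75 0 0 0",
  grip=66,
)

```text
time_s: 8.25
eef_pos: [0.5934, 0.28, 0.0241]
eef_rot: [0.001, 0.174, 0.985, 0.0]
wrist_force: [0.7, -0.5, 0.4]
opening: 0.661
```

Run:
```python
from h import *
shift([592.5,279.8,3.5],70)
```

```text
t 8.25 tcp [593.4 280.   24.1] yaw_y 69.99 tilt z [ 0.002  0.    -1.   ] F [ 0.7 -0.5  0.4] op 0.661
shift [ 0.9 -0.5 20.6] from 20.6
rotvec [ 0.0009  0.0014 -0.0002]
```

Call:
step_arm(
  targets="0.5 -0.3 10 0 0 0;0.5 -0.3 20.5 0 0 0;0.5 -0.3 20.5 0 0 0",
  grip=66,
)

```text
time_s: 8.62
eef_pos: [0.5906, 0.2805, 0.0011]
eef_rot: [-0.001, 0.173, 0.985, -0.0]
wrist_force: [0.0, -0.2, -0.1]
opening: 0.659
```

Call:
step_arm(
  targets="0 0 0 0 0 0;0 0 0 0 0 0;0 0 0 0 0 0;0 0 0 0 0 0",
  grip=20,
)

```text
time_s: 9.12
eef_pos: [0.5919, 0.2809, 0.0027]
eef_rot: [0.0, 0.173, 0.985, 0.0]
wrist_force: [-0.0, 0.5, 2.1]
opening: 0.498
```

Call:
step_arm(
  targets="0 0 -30 0 0 0;0 0 -80 0 0 0;0 0 -130 0 0 0;0 0 -130 0 0 0",
  grip=20,
)

```text
time_s: 9.62
eef_pos: [0.5949, 0.2816, 0.1379]
eef_rot: [0.004, 0.173, 0.985, 0.002]
wrist_force: [0.2, -0.2, -0.8]
opening: 0.5
```

Run:
```python
from h import *
c=snap('wrist','w10'); shift([635.5,38.5,130],70)
```

```text
t 9.68 tcp [593.  281.1 134.8] yaw_y 70.08 tilt z [ 0.005  0.001 -1.   ] F [ 0.2 -0.9 -2.2] op 0.498
shift [-122.6 -213.6    4.7] from 246.3
rotvec [0.0027 0.0039 0.0013]
```

View pics/w10.png

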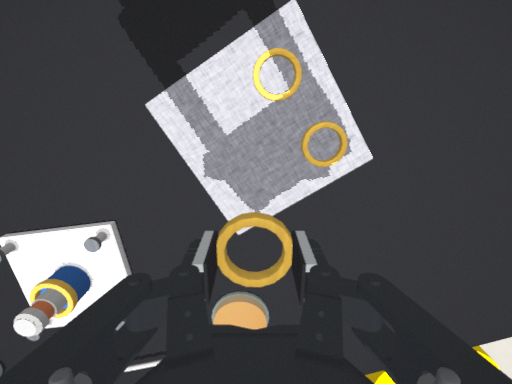

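The second ring is held at (255,249). I'll move over the stub, to the same TCP xy as the first release.

Call:
step_arm(
  targets="-122.5 -213.5 0 0 0 0;-122.5 -213.5 0 0 0 0;-122.5 -213.5 0 0 0 0;-122.5 -213.5 0 0 0 0;-122.5 -213.5 0 0 0 0;-122.5 -213.5 0 0 0 0;-122.5 -213.5 0 0 0 0",
  grip=20,
)

```text
time_s: 10.55
eef_pos: [0.6331, 0.0397, 0.1313]
eef_rot: [-0.001, 0.172, 0.985, 0.0]
wrist_force: [-0.2, 0.7, -0.3]
opening: 0.494
```

Run:
```python
from h import *
c=snap('wrist','w11'); shift([635.7,38.5,92],70)
```

```text
t 10.6 tcp [633.4  39.9 131.6] yaw_y 70.19 tilt z [-0.001  0.    -1.   ] F [-0.2  0.6 -0.4] op 0.5
shift [-2.7 -0.5 39.6] from 39.7
rotvec [-0.0001 -0.0012  0.0033]
```

Call:
step_arm(
  targets="-1 -0.5 20 0 0 0;-1 -0.5 37 0 0 0;-1 -0.5 37 0 0 0;-1 -0.5 37 0 0 0",
  grip=20,
)

```text
time_s: 11.1
eef_pos: [0.6347, 0.0375, 0.095]
eef_rot: [-0.0, 0.173, 0.985, -0.0]
wrist_force: [-0.2, -0.7, -0.6]
opening: 0.496
```

Run:
```python
from h import *
c=snap('wrist','w12'); shift([635.7,38.5,50],70)
crop('c12','w12',175,130,165,170,4)
o=ctrl.get_obs(); Rm=q2m(o['eef_rot']); p=o['eef_pos']
for z in (38,47): print(proj(c,np.array([633.5,39.5,z])/1e3))
```

```text
t 11.15 tcp [635.1  37.4  95.6] yaw_y 70.07 tilt z [ 0.001 -0.    -1.   ] F [0.3 0.7 0.2] op 0.498
shift [-0.2  1.2 45.6] from 45.6
rotvec [0.0001 0.0005 0.0013]
[255.53796642 206.03211844]
[255.6016783  210.27925886]
```

View pics/c12.png

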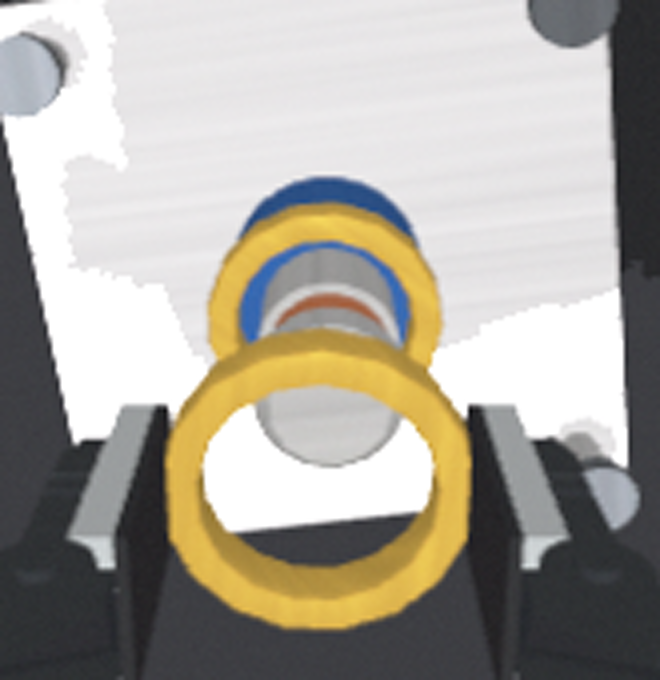

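Run:
```python
from h import *
c=load('w12'); o=ctrl.get_obs(); Rm=q2m(o['eef_rot']); p=o['eef_pos']
f=lambda x,y:((x+.5)/4-.5+175,(y+.5)/4-.5+130)
def pr(nm,x,y,z,e=0):
    w=onz(c,*f(x,y),z); q=Rm.T@(w-p)*1e3; print(nm,'tool',np.round(q+[e,0,0],1)); return w
pr('shaft far edge',331,466,.080,12.5)
pr('sh front top',328,210,.038,-21); pr('ring1 front bottom',325,205,.038,-23);
zm=p[2]+.0048
pr('near bottom outer',318,332,zm-.0045,-23); pr('far top outer',318,630,zm+.0045,23); pr('far bottom inner',318,570,zm-.0045,17);pr('near top inner',318,385,zm+.0045,-17)
```

```text
shaft far edge tool [ 2.6  2.4 15.6]
sh front top tool [ 1.   2.2 57.5]
ring1 front bottom tool [ 0.   1.7 57.5]
near bottom outer tool [-2.5  0.3 -0.3]
far top outer tool [ 0.   0.3 -9.3]
far bottom inner tool [-2.   0.3 -0.3]
near top inner tool [-0.5  0.3 -9.3]
```

Ring centre relative to the shaft: I need dx +2.7 and dy +2. I'll correct that while lowering.

Call:
step_arm(
  targets="2.7 2 0 0 0 0;2.7 2 0 0 0 0;2.7 2 17 0 0 0;2.7 2 30 0 0 0;2.7 2 42 0 0 0;2.7 2 42 0 0 0;2.7 2 42 0 0 0",
  grip=20,
)

```text
time_s: 12.02
eef_pos: [0.6331, 0.0402, 0.0533]
eef_rot: [0.0, 0.173, 0.985, 0.0]
wrist_force: [-0.3, -0.4, -0.2]
opening: 0.499
```

Run:
```python
from h import *
c=snap('wrist','w13'); shift([633.4,40,47.5],70)
crop('c13','w13',175,130,165,170,4)
```

```text
t 12.07 tcp [633.4  40.2  53.7] yaw_y 70.07 tilt z [ 0.001 -0.    -1.   ] F [0.4 0.5 0.1] op 0.496
shift [-0.1 -0.1  6.2] from 6.2
rotvec [0.0002 0.0009 0.0013]
```

View pics/c13.png

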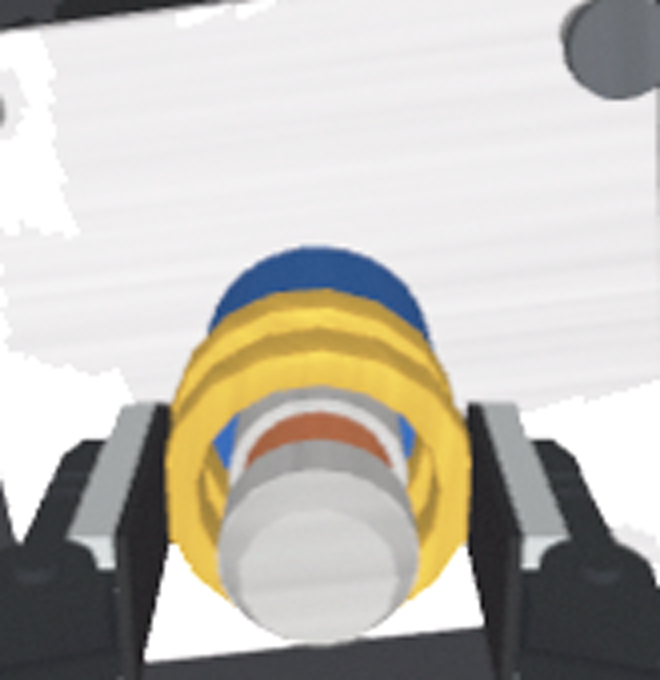

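The ring is concentric with the shaft above the first spacer. I'll lower 5.5 mm and release.

Call:
step_arm(
  targets="0 0 5.5 0 0 0;0 0 5.5 0 0 0;0 0 5.5 0 0 0",
  grip=20,
)

```text
time_s: 12.45
eef_pos: [0.6329, 0.0402, 0.0478]
eef_rot: [0.0, 0.173, 0.985, 0.0]
wrist_force: [-0.1, -0.5, 1.1]
opening: 0.5
```

Call:
step_arm(
  targets="0 0 0 0 0 0;0 0 0 0 0 0;0 0 0 0 0 0;0 0 -10 0 0 0;0 0 -60 0 0 0;0 0 -100 0 0 0;0 0 -100 0 0 0;0 0 -100 0 0 0",
  grip=68,
)

```text
time_s: 13.45
eef_pos: [0.6326, 0.0403, 0.1479]
eef_rot: [-0.0, 0.173, 0.985, -0.0]
wrist_force: [-0.5, 0.5, -0.4]
opening: 0.678
```

Run:
```python
from h import *
c=snap('wrist','w14'); shift([463.5,-318,150],115.6)
crop('c14','w14',175,110,165,150,4); t=snap('scene','s14'); crop('c14s','s14',200,170,110,110,5)
```

```text
t 13.5 tcp [632.1  40.3 146.9] yaw_y 70.08 tilt z [-0.002  0.    -1.   ] F [-0.6  1.1  0.2] op 0.677
shift [  36.4 -394.3   -2.9] from 396.0
rotvec [ 2.000e-04 -1.700e-03 -7.945e-01]
```

View pics/c14.png

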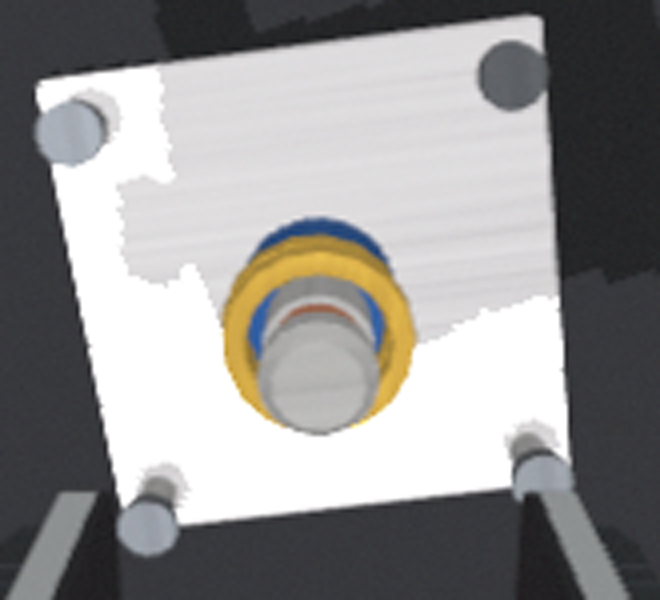

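View pics/c14s.png

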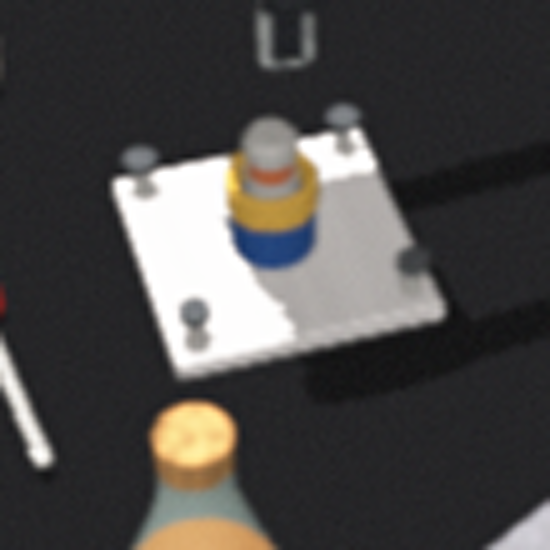

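Both spacers are stacked flat on the shoulder and the groove is clear above them. Now I go to the pliers, turning so that the wrist camera faces the ring side (yaw -64.4°).

Call:
step_arm(
  targets="36 -394 -15 0 0 2.347;36 -394 -15 0 0 2.347;36 -394 -15 0 0 2.347;36 -394 -15 0 0 2.347;36 -394 -15 0 0 2.347;36 -394 -15 0 0 2.347;36 -394 -15 0 0 2.347;36 -394 -15 0 0 2.347",
  grip=90,
)

```text
time_s: 14.55
eef_pos: [0.4631, -0.3194, 0.1614]
eef_rot: [-0.001, 0.801, 0.599, -0.0]
wrist_force: [0.6, 0.4, 0.1]
opening: 0.898
```

Run:
```python
from h import *
shift([463.5,-318,160],-64.4); print(ctrl.get_obs()['q'])
```

```text
t 14.55 tcp [ 463.1 -319.4  161.4] yaw_y -16.43 tilt z [-0.002  0.002 -1.   ] F [0.6 0.4 0.1] op 0.898
shift [ 1.5 -0.   1.4] from 2.1
rotvec [-0.0024 -0.      0.8373]
[-8.14666709e-01  2.27277296e-01  1.70071613e+00 -2.48195048e-04
  1.21590317e+00 -5.27887963e-01]
```

Call:
step_arm(
  targets="1 0 0 0 0 0.837;1 0 0 0 0 0.837;1 0 0 0 0 0.837;1 0 0 0 0 0.837;1 0 0 0 0 0.837;1 0 0 0 0 0.837",
  grip=90,
)

```text
time_s: 15.3
eef_pos: [0.4645, -0.3164, 0.1615]
eef_rot: [-0.001, 0.974, 0.227, -0.001]
wrist_force: [-0.8, 0.4, 0.8]
opening: 0.9
```

Run:
```python
from h import *
c=snap('wrist','w15'); shift([463.5,-318,150],-64.4); blue(c,.05)
```

```text
t 15.35 tcp [ 464.5 -316.5  161.7] yaw_y -63.72 tilt z [-0.001  0.001 -1.   ] F [-0.4  0.1  0.2] op 0.897
shift [-1.6  0.9 11.7] from 11.8
rotvec [-0.002   0.0006  0.0118]
blue [217 155  27  87 832] [230.  197.4]
blue [268 162  18  46 322] [277.4 186.8]
blue [480 297  32  43 458] [496.7 319.3]
```

View pics/w15.png

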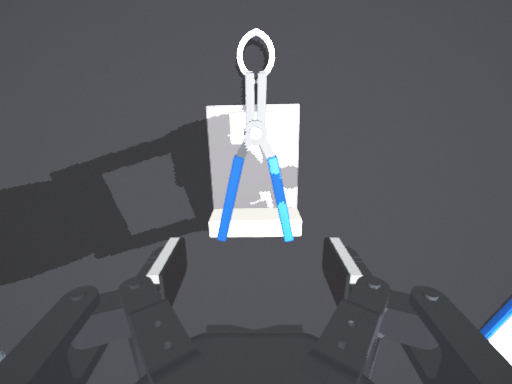

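The whole pair of pliers is visible: pivot at (255,134), ring centre at about (257,54), handle ends at (222,239) and (290,239). I'll compute the position and direction.

Run:
```python
from h import *
c=load('w15'); o=ctrl.get_obs(); Rm=q2m(o['eef_rot']); p=o['eef_pos']
def pr(nm,u,v,z):
    w=onz(c,u,v,z); print(nm,np.round(w*1e3,1),'tool',np.round(Rm.T@(w-p)*1e3,1)); return w
pv=pr('pivot',255,134,.055); r=pr('ring',256.5,54,.035)
a=pr('Lend',223,239,.055); b=pr('Rend',290,239,.055); a2=pr('L0',239,158,.057); b2=pr('R0',272,158,.057)
m=(a+b)/2
for d in (pv-m,r-pv,r-m): print(np.degrees(np.arctan2(d[1],d[0])),np.linalg.norm(d[:2])*1e3)
crop('c15','w15',195,20,125,230,3)
```

```text
pivot [ 512.  -293.2   55. ] tool [ 53.    0.3 106.7]
ring [ 574.7 -263.8   35. ] tool [122.2   1.7 126.6]
Lend [ 401.4 -310.8   55. ] tool [-54.  -32.8 106.8]
Rend [ 432.2 -373.1   55. ] tool [-54.   36.6 106.7]
L0 [ 485.9 -289.4   57. ] tool [ 31.2 -14.6 104.7]
R0 [ 499.5 -317.    57. ] tool [ 31.2  16.2 104.6]
27.110537114320966 107.01101154685458
25.13971206098319 69.21562656026329
26.336486217717265 176.2017741771713
```

View pics/c15.png

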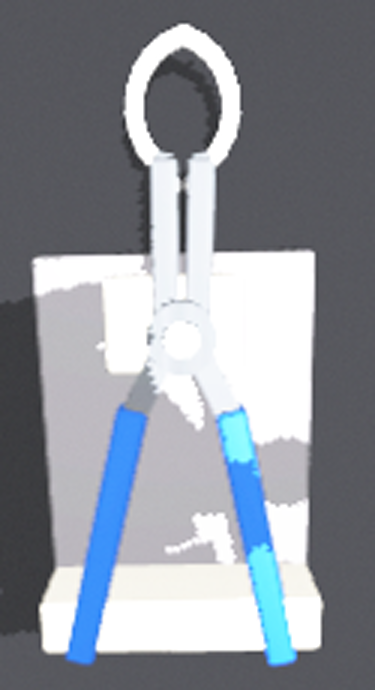

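The pliers' axis is aligned with the tool within about 0.5°, and pliers_grip is at tool (about -1, +1). I'll descend with the gripper open.

Call:
step_arm(
  targets="-1 1 50 0 0 0;-1 1 95 0 0 0;-1 1 110 0 0 0;-1 1 110 0 0 0",
  grip=92,
)

```text
time_s: 15.85
eef_pos: [0.4641, -0.3178, 0.0521]
eef_rot: [-0.001, 0.974, 0.227, -0.001]
wrist_force: [0.3, -0.1, 1.2]
opening: 0.919
```

Run:
```python
from h import *
c=snap('wrist','w16'); shift([463.8,-317.2,31],-63.8)
for u,v,z in ((255,134,.055),): pass
blue(c,.05)
```

```text
t 15.9 tcp [ 465.  -318.7   53.5] yaw_y -63.79 tilt z [ 0. -0. -1.] F [-0.1 -0.   0.9] op 0.924
shift [-0.4 -1.9 22.5] from 22.6
rotvec [ 0.0006 -0.0002  0.0002]
blue [ 191  186   43  138 2198] [212.1 254.5]
blue [ 273  187   43  137 2199] [294.1 255.1]
```

View pics/w16.png

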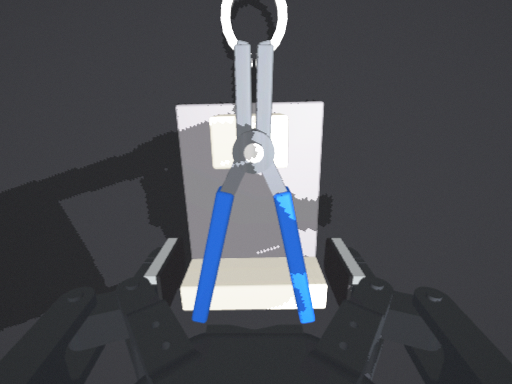

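The handles are centred at column 253 and the pads at about 254. I'll lower to grip height and squeeze.

Call:
step_arm(
  targets="0 -0.5 12 0 0 0;0 -0.5 22.5 0 0 0;0 -0.5 22.5 0 0 0;0 -0.5 22.5 0 0 0",
  grip=92,
)

```text
time_s: 16.4
eef_pos: [0.4644, -0.3179, 0.0304]
eef_rot: [0.0, 0.974, 0.226, 0.0]
wrist_force: [-0.3, -0.7, 0.3]
opening: 0.92
```

Run:
```python
from h import *
shift([463.8,-317.8,31],-63.8)
```

```text
t 16.4 tcp [ 464.4 -317.9   30.4] yaw_y -63.83 tilt z [ 0. -0. -1.] F [-0.3 -0.7  0.3] op 0.92
shift [-0.5 -0.4 -0.6] from 0.9
rotvec [ 0.0002 -0.0001 -0.0005]
```

Call:
step_arm(
  targets="0 0 0 0 0 0;0 0 0 0 0 0;0 0 0 0 0 0;0 0 0 0 0 0;0 0 0 0 0 0;0 0 0 0 0 0;0 0 0 0 0 0;0 0 0 0 0 0",
  grip=0,
)

```text
time_s: 17.4
eef_pos: [0.466, -0.3217, 0.0342]
eef_rot: [0.004, 0.974, 0.227, 0.001]
wrist_force: [-5.5, -3.3, 18.8]
opening: 0.313
```

Run:
```python
from h import *
c=snap('wrist','w17'); shift([463.8,-317.8,31],-63.8)
```

```text
t 17.45 tcp [ 466.  -321.7   34.2] yaw_y -63.74 tilt z [ 0.003 -0.007 -1.   ] F [-5.7 -2.8 17.2] op 0.314
shift [-0.2 -4.5  3.2] from 5.5
rotvec [0.0082 0.0002 0.001 ]
```

View pics/w17.png

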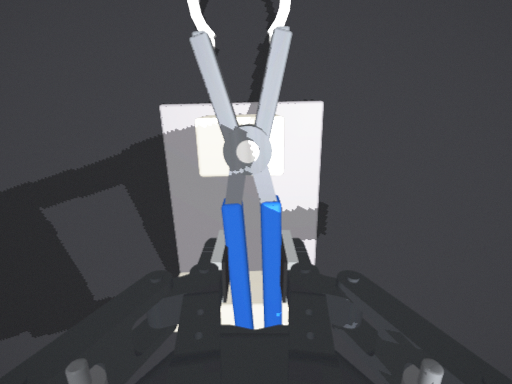

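The handles are squeezed (opening 0.314, bias like the spacers, so about 30 mm). The 18 N upward force comes from the closing fingers dragging the handles onto the rest. I'll lift gently.

Call:
step_arm(
  targets="0 0 -4 0 0 0;0 0 -8 0 0 0;0 0 -16 0 0 0;0 0 -30 0 0 0;0 0 -60 0 0 0;0 0 -90 0 0 0;0 0 -90 0 0 0;0 0 -90 0 0 0",
  grip=0,
)

```text
time_s: 18.45
eef_pos: [0.4639, -0.3174, 0.1196]
eef_rot: [-0.0, 0.974, 0.226, -0.0]
wrist_force: [0.5, 0.0, -3.2]
opening: 0.305
```

Run:
```python
from h import *
c=snap('wrist','w18'); shift([463.8,-317.8,121],-63.8); print(ctrl.get_obs()['torque'])
snap('scene','s18'); crop('c18s','s18',200,40,110,110,5); snap('top','t18'); crop('c18t','t18',330,180,110,120,5)
```

```text
t 18.5 tcp [ 463.6 -317.   118.9] yaw_y -63.83 tilt z [-0.002  0.002 -1.   ] F [ 1.1  0.3 -2.2] op 0.309
shift [-0.2  0.8 -2.1] from 2.2
rotvec [-0.0022  0.0007 -0.0005]
[-0.02699991  0.07294178 -0.00196895]
```

View pics/w18.png

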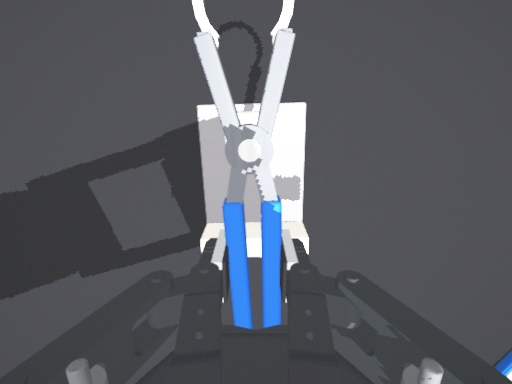

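View pics/c18s.png

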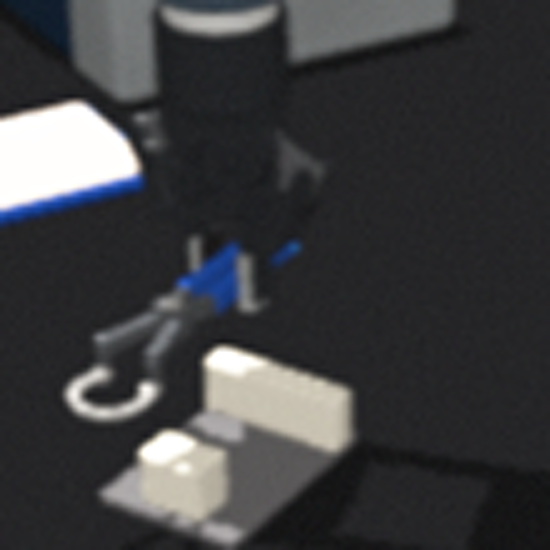

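View pics/c18t.png

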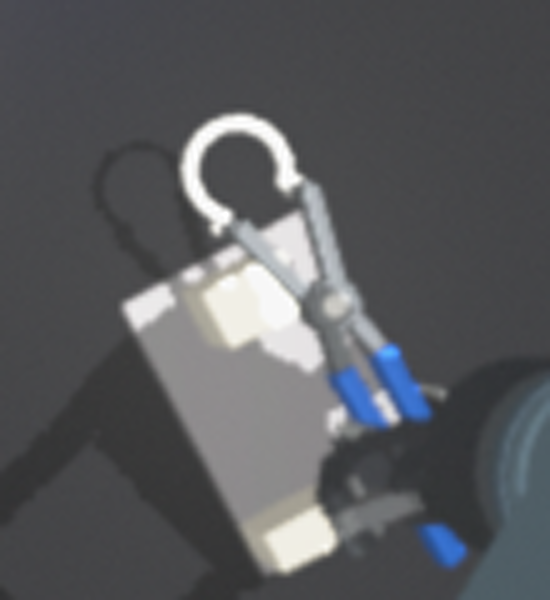

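The pliers are held with the ring open and round. In the wrist view the pivot is at (250,150) and the ring centre column is about 243, so the pliers are yawed 2–3° in the fingers. I'll measure the ring position and tilt.

Run:
```python
from h import *
t=load('t18'); s=load('scene0' if 0 else 's18'); w=load('w18'); o=ctrl.get_obs(); Rm=q2m(o['eef_rot']); p=o['eef_pos']
ft=lambda x,y:((x+.5)/5-.5+330,(y+.5)/5-.5+180)
fs=lambda x,y:((x+.5)/5-.5+200,(y+.5)/5-.5+40)
def T(nm,x,e): print(nm,np.round(x*1e3,1),'tool',np.round(Rm.T@(x-p)*1e3,1),'gap',round(e*1e3,1))
T('ring ts',*tri(t,ft(239.5,170.5),s,fs(112,390)))
T('pivot ts',*tri(t,ft(336,303),s,fs(168,300)))
T('pivot tw',*tri(t,ft(336,303),w,(250,149.5)))
T('pivot sw',*tri(s,fs(168,300),w,(250,149.5)))
crop('c18w','w18',180,0,130,340,2)
```

```text
ring ts [ 571.7 -259.5  117.2] tool [122.4  -3.9   1.4] gap 0.6
pivot ts [ 517.2 -290.8  143.6] tool [ 59.7   0.1 -24.9] gap 3.7
pivot tw [ 516.1 -289.2  144.6] tool [ 59.4  -1.8 -26. ] gap 1.0
pivot sw [ 518.1 -289.6  145. ] tool [ 61.   -0.6 -26.3] gap 3.1
```

View pics/c18w.png

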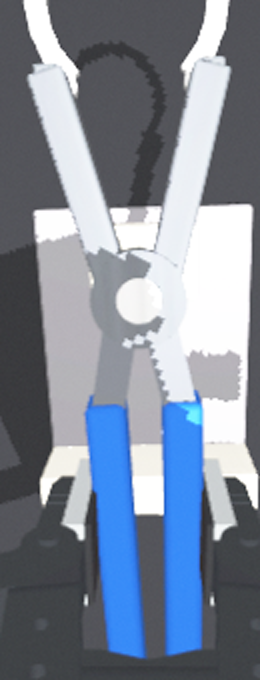

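Triangulation puts the ring at tool (122.4, -3.9, +1.4), but the pitch is ambiguous to a few degrees. I'll bring the pliers to the stub pointing along -28°, so the scene camera sees them in profile. There I can measure pitch and fit well.

Run:
```python
from h import *
shift([523.4,94,142],-118); print(ctrl.get_obs()['q'])
```

```text
t 18.6 tcp [ 463.6 -317.   118.7] yaw_y -63.83 tilt z [-0.002  0.002 -1.   ] F [ 0.2 -0.7 -2.5] op 0.306
shift [ 235.  -342.6  -22.6] from 416.0
rotvec [-0.0022  0.0021  0.9454]
[-8.11157234e-01  2.80298080e-01  1.73146446e+00  2.14700016e-05
  1.13271345e+00  3.02885507e-01]
```

Call:
step_arm(
  targets="7 -10 -10 0 0 0.03;24 -34 -20 0 0 0.09;47 -68 -22 0 0 0.19;71 -103 -22 0 0 0.28;94 -137 -22 0 0 0.38;118 -171 -22 0 0 0.47;141 -205 -22 0 0 0.57;160 -233 -22 0 0 0.64",
  grip=0,
)

```text
time_s: 19.6
eef_pos: [0.5045, -0.0364, 0.1412]
eef_rot: [-0.0, 0.996, -0.093, -0.001]
wrist_force: [0.7, 0.0, -3.4]
opening: 0.303
```

Run:
```python
from h import *
shift([523.4,94,142],-118)
```

```text
t 19.6 tcp [504.5 -36.4 141.2] yaw_y -100.62 tilt z [-0.002  0.001 -1.   ] F [ 0.7  0.  -3.4] op 0.303
shift [  -5.4 -131.6   -0.7] from 131.7
rotvec [-2.000e-04  2.100e-03  3.033e-01]
```

Call:
step_arm(
  targets="-2 -30 0 0 0 0.08;-3 -65 0 0 0 0.16;-4 -95 0 0 0 0.23;-5 -118 0 0 0 0.28;-5.5 -129 0 0 0 0.303;-5.5 -131 0 0 0 0.303;-5.5 -131 0 0 0 0.303",
  grip=0,
)

```text
time_s: 20.48
eef_pos: [0.5232, 0.0914, 0.1416]
eef_rot: [0.0, 0.971, -0.24, -0.001]
wrist_force: [0.9, -0.9, -2.7]
opening: 0.313
```

Run:
```python
from h import *
snap('scene','s19'); snap('top','t19'); snap('wrist','w19'); shift([523.4,94,142],-118)
crop('c19s','s19',195,120,160,120,5); crop('c19t','t19',170,130,120,110,5)
```

```text
t 20.62 tcp [523.5  91.1 142.1] yaw_y -117.89 tilt z [-0. -0. -1.] F [-0.3  0.7 -3.3] op 0.311
shift [-1.5 -2.5  0.1] from 2.9
rotvec [0.0002 0.0003 0.002 ]
```

View pics/c19s.png

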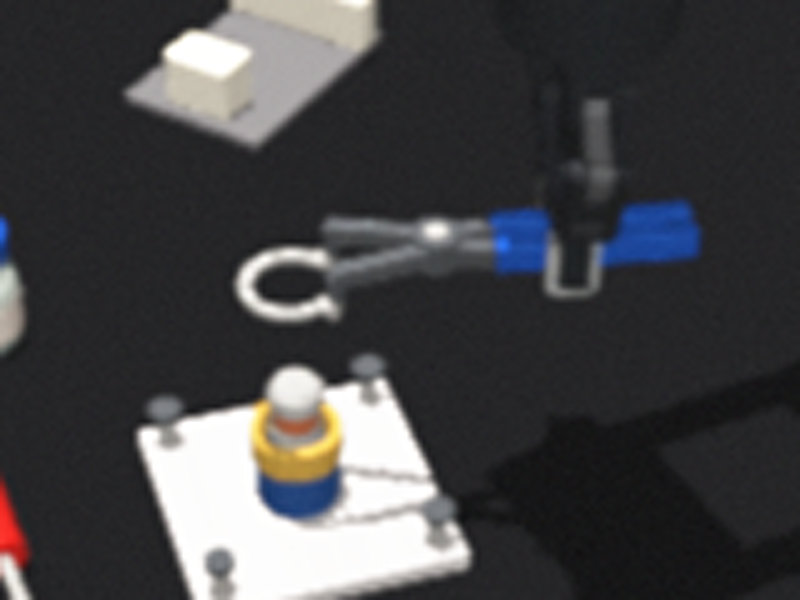

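View pics/c19t.png

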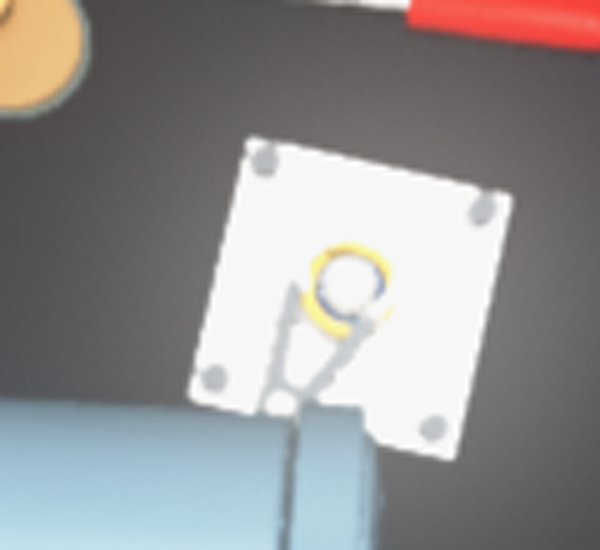

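View pics/w19.png

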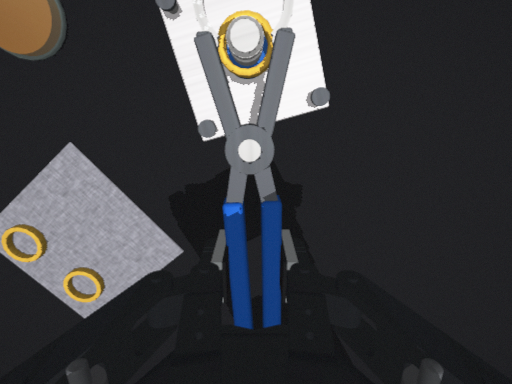

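The scene view gives a profile: handles from (497,272) to (698,255) in crop, ring at about (290,285), stub top at (296,392). Now I compare the handle slope with that predicted for level pliers.

Run:
```python
from h import *
s=load('s19'); w=load('w19'); o=ctrl.get_obs(); Rm=q2m(o['eef_rot']); p=o['eef_pos']
fs=lambda x,y:((x+.5)/5-.5+195,(y+.5)/5-.5+120)
# yaw of pliers in tool from wrist view: pivot & handle midline at z ~TCP+25
for nm,u,v,z in (('pivot',249.5,150,p[2]+.025),('handle front mid',253,203,p[2]+.025),('handle rear mid',257,327,p[2]+.025),('ring L outer',197,5,p[2]),('ring R outer',293,5,p[2])):
    x=onz(w,u,v,z); print(nm,np.round(Rm.T@(x-p)*1e3,1))
for yaw in (0,-2,-4):
  for pitch in (-4,0,4): # nose up positive
    d=R.from_euler('z',yaw,degrees=True).as_matrix()@np.array([1,0,0]) # tool frame; tool z down, y
    # yaw so that ring y negative: direction (cos, sin*yaw)
    d=np.array([np.cos(np.radians(pitch))*np.cos(np.radians(yaw)),np.cos(np.radians(pitch))*np.sin(np.radians(yaw)),-np.sin(np.radians(pitch))])
    out=[]
    for y0,zz in ((15,-12),(15,-26)):  # near handle lower/upper outer edge
        a=proj(s,p+Rm@(np.array([0,y0,zz])+d*28)/1e3*1.0) if 0 else proj(s,p+Rm@((np.array([0,y0,zz])+d*28)/1e3)); b=proj(s,p+Rm@((np.array([0,y0,zz])-d*58)/1e3))
        out+= [np.round((a-[195,120])*5,0),np.round((b-[195,120])*5,0),round(float(np.degrees(np.arctan2(-(b-a)[1],(b-a)[0]))),2)]
    print(yaw,pitch,out)
```

```text
pivot [ 59.1  -2.3 -25. ]
handle front mid [ 34.4  -0.8 -25. ]
handle rear mid [-38.2   1.4 -25. ]
ring L outer [121.3 -26.3  -0. ]
ring R outer [121.3  17.5  -0. ]
0 -4 [array([501., 225.]), array([692., 209.]), 4.74, array([503., 200.]), array([696., 184.]), 4.77]
0 0 [array([501., 222.]), array([692., 216.]), 1.58, array([503., 197.]), array([695., 191.]), 1.57]
0 4 [array([502., 218.]), array([690., 223.]), -1.62, array([503., 193.]), array([694., 199.]), -1.66]
-2 -4 [array([502., 226.]), array([691., 206.]), 5.97, array([503., 201.]), array([695., 181.]), 5.98]
-2 0 [array([502., 223.]), array([691., 214.]), 2.81, array([503., 198.]), array([694., 189.]), 2.78]
-2 4 [array([502., 219.]), array([689., 221.]), -0.4, array([504., 194.]), array([693., 196.]), -0.46]
-4 -4 [array([502., 228.]), array([690., 204.]), 7.21, array([503., 203.]), array([694., 179.]), 7.2]
-4 0 [array([502., 224.]), array([690., 211.]), 4.05, array([504., 199.]), array([693., 186.]), 4.0]
-4 4 [array([502., 221.]), array([689., 218.]), 0.83, array([504., 196.]), array([692., 193.]), 0.75]
```

Run:
```python
from h import *
s=load('s19'); im=s['image'].astype(float)
b=im[...,2]-im[...,0]  # blue-ness
reg=b[150:180]
for side in ('bot','top'):
    pts=[]
    for u in list(range(297,304))+list(range(318,333)):
        col=b[145:185,u]; mx=np.sort(col)[-5:].mean(); th=.5*mx
        idx=np.where(col>th)[0]; 
        if side=='bot': i=idx[-1]; v=145+i+(col[i]-th)/(col[i]-col[i+1])
        else: i=idx[0]; v=145+i-(col[i]-th)/(col[i]-col[i-1])
        pts.append((u,v))
    P=np.array(pts); k=np.polyfit(P[:,0],P[:,1],1); r=P[:,1]-np.polyval(k,P[:,0]); print(side,'slope deg',np.degrees(np.arctan(-k[0])).round(2),'rms',r.std().round(2)); print(np.round(P[:,1],1))
```

```text
bot slope deg 4.44 rms 0.09
[173.8 173.8 173.8 173.8 173.8 173.7 173.4 172.4 172.2 172.1 172.  171.9
 171.8 171.8 171.8 171.8 171.8 171.6 171.5 171.4 171.3 171.2]
top slope deg 2.74 rms 1.06
[161.7 161.6 161.4 161.4 161.5 161.6 161.6 165.6 162.  160.8 160.5 160.4
 160.4 160.3 160.3 160.3 160.2 160.1 159.9 159.8 159.8 160.3]
```

Run:
```python
from h import *
s=load('s19'); w=load('w19'); o=ctrl.get_obs(); Rm=q2m(o['eef_rot']); p=o['eef_pos']
g=lambda P:np.round((proj(s,P)-[195,120])*5+2,1)
for z in (0,2,-2): print('ring pred',z,g(p+Rm@(np.array([122,-4.2,z])/1e3)))
for z in (38,56,82): print('stub',z,g(np.array([633.3,40,z])/1e3))
# ring outline in scene: bright low-sat mask near
im=s['image'].astype(int); sub=im[165:187,238:268]; m=((sub.min(2)>110)).astype(np.uint8); print(sub.min(2)[:, ::1].tolist()[0][:3])
cs,_=cv2.findContours(m,cv2.RETR_EXTERNAL,cv2.CHAIN_APPROX_NONE); k=max(cs,key=len); print('bbox',cv2.boundingRect(k))
for r in m: print(''.join('#' if x else '.' for x in r))
wi=w['image'].astype(int)[0:60,185:305].min(2)
cv2.imwrite('pics/c19w.png',cv2.resize(cv2.cvtColor(w['image'][0:110,150:350],cv2.COLOR_RGB2BGR),None,fx=4,fy=4,interpolation=cv2.INTER_CUBIC))
```

```text
ring pred 0 [296.6 276.8]
ring pred 2 [296.7 280.3]
ring pred -2 [296.5 273.3]
stub 38 [303.3 447.8]
stub 56 [302.6 420.4]
stub 82 [301.6 379.6]
[37, 36, 37]
bbox (4, 4, 26, 15)
.......................#######
..............................
..............................
..............................
..............###.............
.........##############.......
........###############.......
......##################..####
.....######.........##########
.....####..............###....
....#####.....................
....####......................
....####......................
....####......................
.....####...........###.......
.....#######......######......
......###################.....
........#################.....
..........##########...#......
..............................
..............................
..............................
```

View pics/c19w.png

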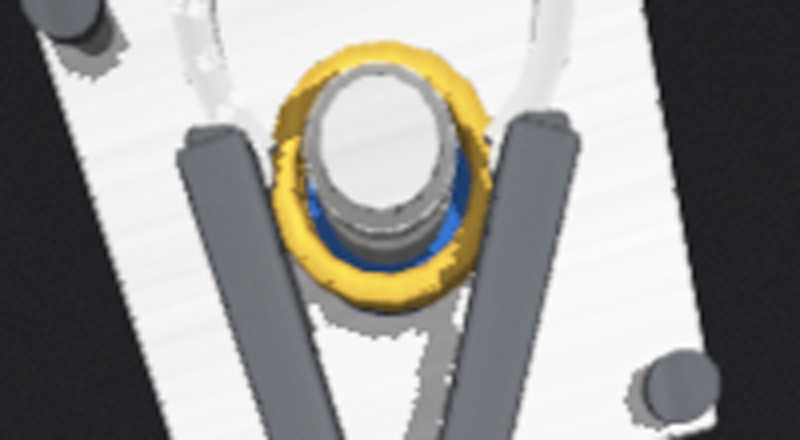

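Run:
```python
from h import *
s=load('s19'); o=ctrl.get_obs(); Rm=q2m(o['eef_rot']); p=o['eef_pos']
im=s['image'].astype(float).min(2)
def sub(row,c0,c1):
    x=im[row,c0:c1]; th=(x.max()+x[0])/2; i=np.argmax(x>th); return c0+i-1+(th-x[i-1])/(x[i]-x[i-1])
print('left edge',[round(sub(r,236,247),2) for r in range(173,180)])
def vert(col,r0,r1):
    x=im[r0:r1,col]; th=(x.max()+np.median(x))/2; idx=np.where(x>th)[0]; return r0+idx[0],r0+idx[-1]
print([vert(c,160,188) for c in (250,252,254)])
a=np.linspace(0,2*np.pi,721)
for cx in (119,121,123):
    for z in (1.5,3):
        pts=np.array([proj(s,p+Rm@(np.array([cx+22.5*np.cos(t),-4.2+22.5*np.sin(t),z])/1e3)) for t in a]); print(cx,z,'min u',pts[:,0].min().round(2),'v range',pts[:,1].min().round(1),pts[:,1].max().round(1))
# stub: shoulder edges and shaft edges in scene
b=s['image'].astype(float); bl=b[...,2]-b[...,0]
for r in (216,218,220): 
    x=bl[r,240:275]; th=x.max()/2; idx=np.where(x>th)[0]; l=240+idx[0]-(x[idx[0]]-th)/(x[idx[0]]-x[idx[0]-1]); rr=240+idx[-1]+(x[idx[-1]]-th)/(x[idx[-1]]-x[idx[-1]+1]); print('shoulder',r,round(l,2),round(rr,2),round((l+rr)/2,2))
print('pred shoulder',[proj(s,np.array([633.3,40,z])/1e3).round(2) for z in (25,30,38,82,140)])
```

```text
left edge [np.float64(243.01), np.float64(242.48), np.float64(242.18), np.float64(241.79), np.float64(241.82), np.float64(242.19), np.float64(242.54)]
[(np.int64(170), np.int64(183)), (np.int64(170), np.int64(183)), (np.int64(170), np.int64(183))]
119 1.5 min u 245.22 v range 169.2 181.9
119 3 min u 245.24 v range 169.7 182.4
121 1.5 min u 244.33 v range 169.3 181.9
121 3 min u 244.35 v range 169.8 182.4
123 1.5 min u 243.43 v range 169.3 181.9
123 3 min u 243.46 v range 169.8 182.5
shoulder 216 246.43 262.21 254.32
shoulder 218 246.81 261.85 254.33
shoulder 220 247.7 260.95 254.33
pred shoulder [array([255.35, 213.03]), array([255.31, 211.55]), array([255.25, 209.16]), array([254.91, 195.53]), array([254.43, 176.22])]
```

Relative to the stub, the ring needs about -3.5 mm along x and -1.9 mm along y, plus about 1.5° nose-up. I'll apply that and lower to just above the shaft.

Call:
step_arm(
  targets="-3.5 -1.9 0 0 0.01 0;-3.5 -1.9 10 0 0.026 0;-3.5 -1.9 25 0 0.026 0;-3.5 -1.9 40 0 0.026 0;-3.5 -1.9 47 0 0.026 0;-3.5 -1.9 47 0 0.026 0;-3.5 -1.9 47 0 0.026 0",
  grip=0,
)

```text
time_s: 21.5
eef_pos: [0.5219, 0.0949, 0.0956]
eef_rot: [0.003, 0.971, -0.241, 0.013]
wrist_force: [-0.6, 0.1, -2.0]
opening: 0.304
```

Run:
```python
from h import *
snap('scene','s20'); snap('wrist','w20'); snap('top','t20'); shift([523.4,94,142],-118)
crop('c20s','s20',195,130,160,110,5); crop('c20t','t20',205,150,80,70,8)
w=load('w20'); cv2.imwrite('pics/c20w.png',cv2.resize(cv2.cvtColor(w['image'][0:110,150:350],cv2.COLOR_RGB2BGR),None,fx=4,fy=4,interpolation=cv2.INTER_CUBIC))
```

```text
t 21.65 tcp [521.9  94.9  95.9] yaw_y -117.86 tilt z [ 0.024 -0.012 -1.   ] F [ 0.1 -0.2 -1.5] op 0.307
shift [  3.    0.1 -46.1] from 46.2
rotvec [-0.0005 -0.027   0.0025]
```

View pics/c20s.png

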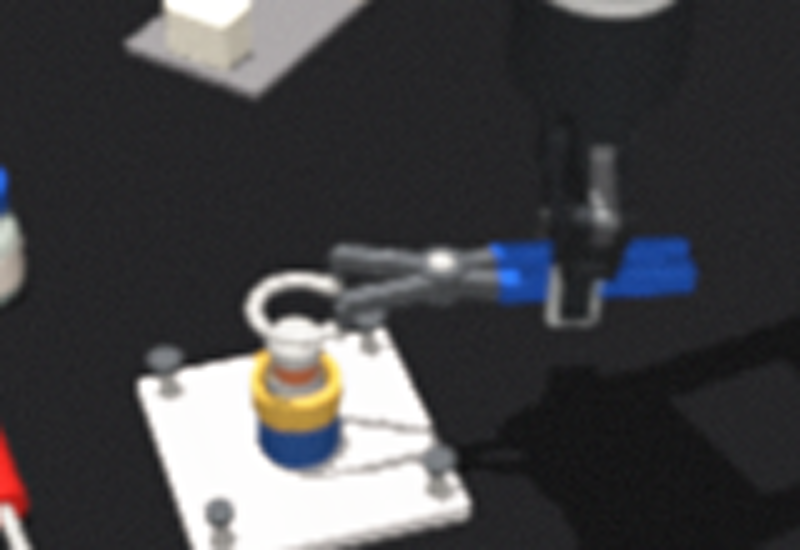

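View pics/c20w.png

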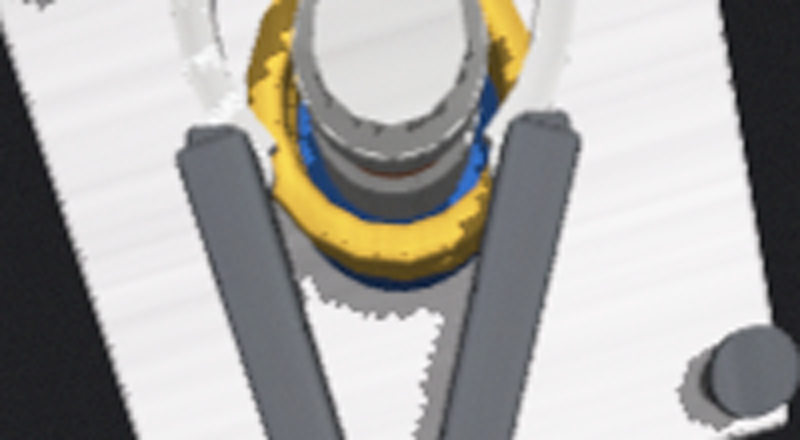

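View pics/c20t.png

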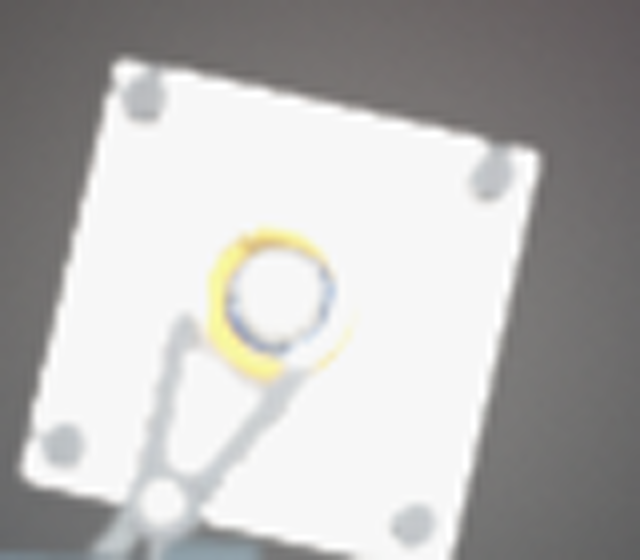

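Run:
```python
from h import *
s=load('s20'); o=ctrl.get_obs(); Rm=q2m(o['eef_rot']); p=o['eef_pos']
im=s['image'].astype(float).min(2)
def sub(row,c0,c1):
    x=im[row,c0:c1]; th=(x.max()+x[0])/2; i=np.argmax(x>th); return c0+i-1+(th-x[i-1])/(x[i]-x[i-1])
print('left edge',[(r,round(sub(r,236,250),2)) for r in range(185,197)])
a=np.linspace(0,2*np.pi,721)
Rl=q2m(o['eef_rot']) 
for cx,cy in ((122,-4.5),(124.4,-4.5)):
    C=p+Rm@(np.array([cx,cy,2.5])/1e3); xa=np.array([.883,-.469,0])
    pts=np.array([proj(s,C+22.5e-3*np.array([np.cos(t),np.sin(t),0])) for t in a]); c0=proj(s,C); print('C',np.round(C*1e3,1),'min u',pts[:,0].min().round(2),'cen',c0.round(2),'at v',pts[pts[:,0].argmin(),1].round(1),'v',pts[:,1].min().round(1),pts[:,1].max().round(1))
    print('du per mm x',((proj(s,C+xa*1e-3)-c0)).round(3),'per mm y',(proj(s,C+Rm[:,1]*1e-3)-c0).round(3),'per mm z',(proj(s,C+[0,0,1e-3])-c0).round(3))
b=s['image'].astype(float); bl=b[...,2]-b[...,0]
for r in (216,218,220): 
    x=bl[r,240:275]; th=x.max()/2; idx=np.where(x>th)[0]; l=240+idx[0]-(x[idx[0]]-th)/(x[idx[0]]-x[idx[0]-1]); rr=240+idx[-1]+(x[idx[-1]]-th)/(x[idx[-1]]-x[idx[-1]+1]); print('shoulder',r,round((l+rr)/2,2))
for z in (20,82,95): print(proj(s,np.array([633.3,40,z])/1e3).round(2))
def bots(col):
    x=b[185:215,col]; return [(185+i,int(v.min())) for i,v in enumerate(x)]
print([int(v) for v in im[185:215,254]])
```

```text
left edge [(185, np.float64(247.73)), (186, np.float64(246.94)), (187, np.float64(245.7)), (188, np.float64(244.75)), (189, np.float64(244.35)), (190, np.float64(243.92)), (191, np.float64(243.63)), (192, np.float64(243.69)), (193, np.float64(244.12)), (194, np.float64(244.53)), (195, np.float64(245.23)), (196, np.float64(246.32))]
C [631.9  41.9  96.7] min u 245.96 cen [255.72 191.07] at v 191.3 v 184.7 197.6
du per mm x [-0.433  0.012] per mm y [-0.01  -0.285] per mm z [-0.008 -0.326]
C [634.   40.8  96.7] min u 244.92 cen [254.68 191.08] at v 191.3 v 184.8 197.6
du per mm x [-0.433  0.012] per mm y [-0.009 -0.285] per mm z [-0.008 -0.326]
shoulder 216 254.3
shoulder 218 254.31
shoulder 220 254.34
[255.39 214.5 ]
[254.91 195.53]
[254.81 191.34]
[229, 200, 111, 50, 35, 35, 35, 55, 146, 233, 241, 244, 240, 205, 216, 224, 194, 160, 138, 88, 56, 75, 126, 145, 136, 116, 80, 65, 61, 59]
```

Remaining offset is about dx -0.8 and dy +1.7, plus a tilt compensation for the descent. I'll lower 25 mm.

Call:
step_arm(
  targets="-0.8 1.7 0 0 0 0;-0.8 1.7 0 0 0 0;-1.1 1.7 8 0 0 0;-1.3 1.7 17 0 0 0;-1.5 1.7 25 0 0 0;-1.5 1.7 25 0 0 0;-1.5 1.7 25 0 0 0",
  grip=0,
)

```text
time_s: 22.52
eef_pos: [0.52, 0.0938, 0.0702]
eef_rot: [0.003, 0.971, -0.241, 0.013]
wrist_force: [0.3, 0.3, -1.1]
opening: 0.31
```

Run:
```python
from h import *
snap('scene','s21'); snap('wrist','w21'); snap('top','t21'); shift([523.4,94,142],-118)
crop('c21s','s21',215,160,90,75,8); crop('c21t','t21',205,150,80,70,8)
w=load('w21'); cv2.imwrite('pics/c21w.png',cv2.resize(cv2.cvtColor(w['image'][0:110,150:350],cv2.COLOR_RGB2BGR),None,fx=4,fy=4,interpolation=cv2.INTER_CUBIC))
```

```text
t 22.68 tcp [520.2  93.8  70.6] yaw_y -117.86 tilt z [ 0.024 -0.012 -1.   ] F [ 0.4 -0.8 -2.6] op 0.303
shift [  4.6  -1.7 -71.3] from 71.5
rotvec [-0.0003 -0.0267  0.0024]
```

View pics/c21s.png

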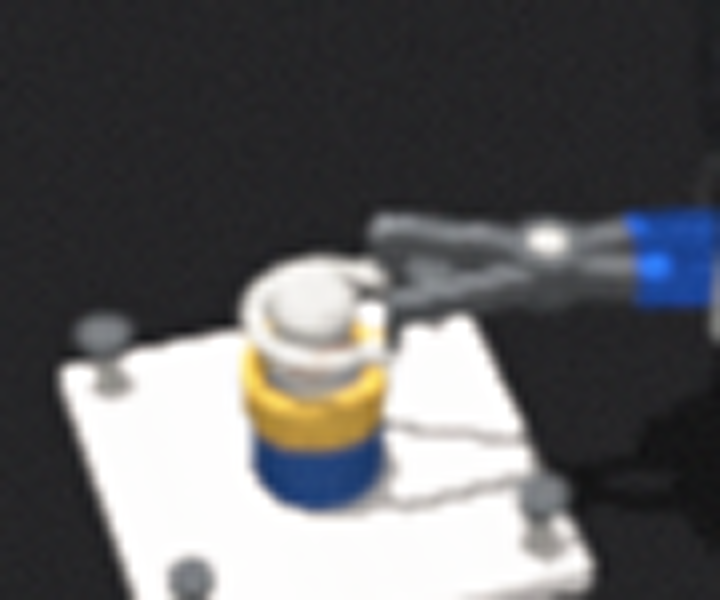

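View pics/c21w.png

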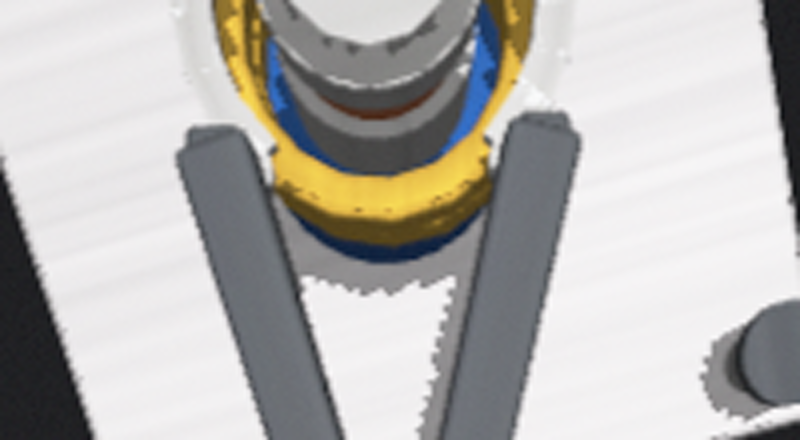

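View pics/c21t.png

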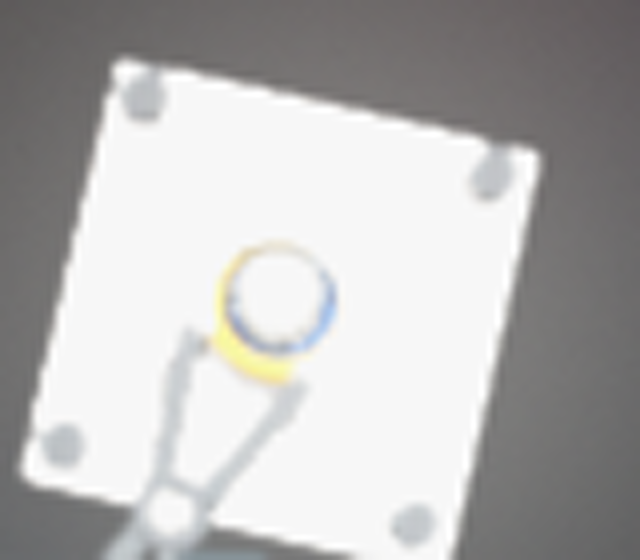

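The ring is threaded on the shaft. In the scene crop it spans about 240–385, against the spacer at 243–385. The ring height estimate is about 71.5 mm from two sources, so I go down 7.5 mm with small centring.

Call:
step_arm(
  targets="-0.8 -0.4 3 0 0 0;-0.9 -0.4 6 0 0 0;-0.9 -0.4 7.5 0 0 0;-0.9 -0.4 7.5 0 0 0;-0.9 -0.4 7.5 0 0 0;-0.9 -0.4 7.5 0 0 0",
  grip=0,
)

```text
time_s: 23.42
eef_pos: [0.5195, 0.0945, 0.0628]
eef_rot: [0.003, 0.971, -0.241, 0.013]
wrist_force: [-0.1, -0.2, -2.3]
opening: 0.307
```

Run:
```python
from h import *
snap('scene','s22'); snap('wrist','w22'); snap('top','t22'); shift([523.4,94,142],-118)
o=ctrl.get_obs(); Rm=q2m(o['eef_rot']); p=o['eef_pos']; print('ring est',np.round((p+Rm@(np.array([124.2,-4.5,2.5])/1e3))*1e3,1))
crop('c22s','s22',230,180,50,50,12); crop('c22t','t22',205,150,80,70,8)
w=load('w22'); cv2.imwrite('pics/c22w.png',cv2.resize(cv2.cvtColor(w['image'][0:110,150:350],cv2.COLOR_RGB2BGR),None,fx=4,fy=4,interpolation=cv2.INTER_CUBIC))
b=load('s22')['image'].astype(float); bl=b[...,2]-b[...,0]
for sname in ('s22',):
  im=load(sname)['image']
  for col in (250,254,258): print(col,[(180+i,tuple(int(x) for x in v)) for i,v in enumerate(im[180:228,col])][8:48:1])
```

```text
t 23.57 tcp [519.5  94.5  62.8] yaw_y -117.86 tilt z [ 0.023 -0.012 -1.   ] F [ 0.3 -0.5 -1.9] op 0.306
shift [  5.8  -1.3 -79.1] from 79.3
rotvec [-0.0001 -0.0261  0.0025]
ring est [631.4  40.5  63.6]
250 [(188, (39, 38, 39)), (189, (37, 39, 39)), (190, (36, 35, 38)), (191, (35, 36, 38)), (192, (35, 34, 35)), (193, (63, 61, 63)), (194, (145, 141, 140)), (195, (211, 208, 203)), (196, (237, 235, 232)), (197, (240, 238, 235)), (198, (234, 232, 229)), (199, (228, 224, 218)), (200, (200, 195, 190)), (201, (159, 153, 146)), (202, (146, 133, 120)), (203, (156, 125, 107)), (204, (190, 158, 143)), (205, (235, 224, 215)), (206, (236, 233, 228)), (207, (189, 186, 184)), (208, (156, 146, 134)), (209, (206, 171, 100)), (210, (246, 213, 97)), (211, (225, 183, 79)), (212, (184, 145, 61)), (213, (179, 140, 60)), (214, (175, 139, 61)), (215, (154, 124, 77)), (216, (90, 89, 107)), (217, (39, 66, 117)), (218, (34, 66, 119)), (219, (33, 63, 116)), (220, (29, 61, 116)), (221, (35, 65, 116)), (222, (83, 97, 131)), (223, (204, 201, 205)), (224, (255, 253, 252)), (225, (255, 254, 253)), (226, (254, 253, 25
[... 1180 characters left out ...]
), (198, (218, 214, 210)), (199, (201, 197, 190)), (200, (177, 168, 154)), (201, (163, 149, 124)), (202, (147, 127, 108)), (203, (139, 104, 84)), (204, (140, 103, 82)), (205, (167, 146, 135)), (206, (221, 215, 210)), (207, (224, 221, 217)), (208, (220, 200, 167)), (209, (243, 213, 116)), (210, (222, 178, 79)), (211, (185, 145, 61)), (212, (178, 140, 61)), (213, (179, 140, 58)), (214, (173, 138, 64)), (215, (132, 113, 83)), (216, (69, 78, 110)), (217, (35, 65, 116)), (218, (35, 66, 119)), (219, (34, 64, 118)), (220, (34, 65, 118)), (221, (35, 66, 118)), (222, (70, 88, 126)), (223, (135, 139, 150)), (224, (208, 203, 202)), (225, (253, 251, 250)), (226, (254, 253, 253)), (227, (253, 252, 252))]
```

View pics/c22s.png

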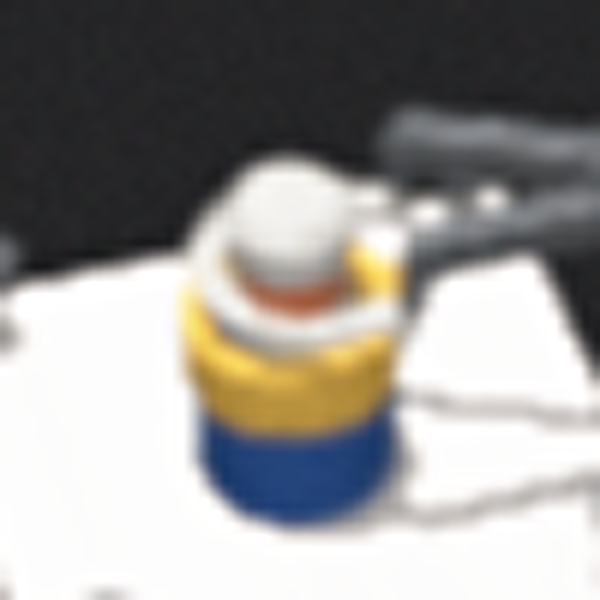

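View pics/c22w.png

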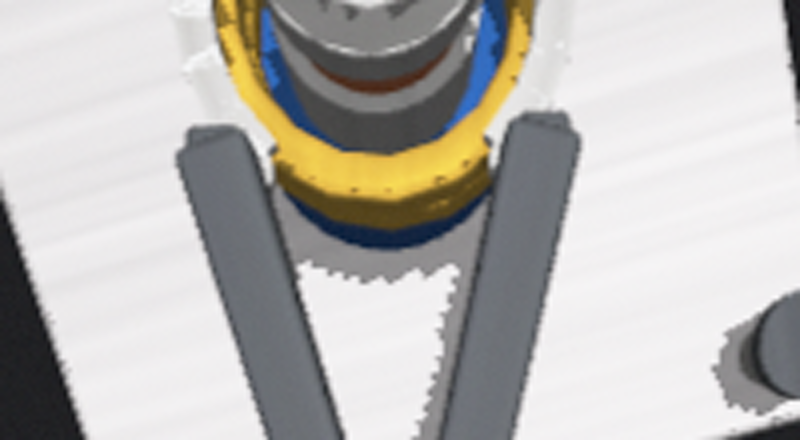

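```bash
cat > m.py <<'E'
from h import *
a=np.linspace(0,2*np.pi,3601)
S=np.array([633.3,40,0])
def row(s,r,z,col,C=S,far=False,ub=-1.05):
    pts=np.array([proj(s,(C+[r*np.cos(t),r*np.sin(t),z])/1e3) for t in a[::5]])
    k=np.abs(pts[:,0]+ub-col)<.25; q=pts[k,1]; return q.min() if far else q.max()
def half(x,lo,r0,r1,ch):
    pass
def edge(im,col,r0,r1,ch):
    x=im[r0:r1+1,col,ch].astype(float); th=(x[0]+x[-1])/2
    for i in range(len(x)-1):
        if (x[i]-th)*(x[i+1]-th)<=0: return r0+i+(x[i]-th)/(x[i]-x[i+1])
def analyse(fn,rb):
    s=load(fn); im=s['image']
    for col in (248,250,252,254,256,258,260):
        yb=edge(im,col,213,218,0); bb=edge(im,col,219,226,0)
        # ring bottom: last bright row before yellow: use blue channel from max to min in window
        w=im[rb[0]:rb[1],col,2].astype(float); i=rb[0]+np.argmax(w); x=im[i:i+6,col,2].astype(float); j=np.argmin(x); re=edge(im,col,i,i+j,2)
        p38=row(s,23,38,col); p12=row(s,21,12,col)
        vb=yb-p38
        z=[row(s,22.5,zz-1.75,col)+vb for zz in (58,64,72)]
        zr=np.interp(-re,[-q for q in z],[58,64,72])
        print(fn,col,'yb',round(yb,2),'pred',round(p38,2),'bb',round(bb,2),'pred',round(p12,2),'ring edge',round(re,2),'z_r',round(zr,2))
E
python3 - <<'E'
from m import *
analyse('s22',(203,209)); analyse('s21',(200,207))
E
```

```text
s22 248 yb 214.84 pred 214.54 bb 220.91 pred 221.23 ring edge 206.18 z_r 67.81
s22 250 yb 215.74 pred 215.35 bb 222.5 pred 222.28 ring edge 207.61 z_r 65.98
s22 252 yb 215.89 pred 215.79 bb 223.11 pred 222.83 ring edge 208.64 z_r 63.01
s22 254 yb 215.94 pred 215.91 bb 223.53 pred 223.0 ring edge 208.79 z_r 62.63
s22 256 yb 215.87 pred 215.8 bb 223.47 pred 222.9 ring edge 208.7 z_r 62.58
s22 258 yb 215.4 pred 215.37 bb 223.12 pred 222.48 ring edge 208.55 z_r 61.49
s22 260 yb 214.71 pred 214.58 bb 222.25 pred 221.6 ring edge 207.84 z_r 61.46
s21 248 yb 214.81 pred 214.54 bb 220.89 pred 221.23 ring edge 203.98 z_r 72.0
s21 250 yb 215.75 pred 215.35 bb 222.49 pred 222.28 ring edge 205.56 z_r 72.0
s21 252 yb 215.9 pred 215.79 bb 223.11 pred 222.83 ring edge 205.38 z_r 72.0
s21 254 yb 215.94 pred 215.91 bb 223.53 pred 223.0 ring edge 201.11 z_r 72.0
s21 256 yb 215.83 pred 215.8 bb 223.47 pred 222.9 ring edge 205.91 z_r 71.33
s21 258 yb 215.42 pred 215.37 bb 223.14 pred 222.48 ring edge 205.69 z_r 70.66
s21 260 yb 214.67 pred 214.58 bb 222.24 pred 221.6 ring edge 204.78 z_r 71.05
```

Run:
```python
from m import *
s=load('s22'); o=ctrl.get_obs(); Rm=q2m(o['eef_rot']); p=o['eef_pos']
im=s['image'].astype(float); b=im[...,2]-im[...,0]
def fit(s,v0,v1,side,us):
    im=s['image'].astype(float); b=im[...,2]-im[...,0]; pts=[]
    for u in us:
        col=b[v0:v1,u]; th=.5*np.sort(col)[-5:].mean(); idx=np.where(col>th)[0]
        if side=='bot': i=idx[-1]; v=v0+i+(col[i]-th)/(col[i]-col[i+1])
        else: i=idx[0]; v=v0+i-(col[i]-th)/(col[i]-col[i-1])
        pts.append((u,v))
    P=np.array(pts); k=np.polyfit(P[:,0],P[:,1],1); k2=np.polyfit(P[:,0],P[:,1],1,w=1/(.1+abs(P[:,1]-np.polyval(k,P[:,0])))); return round(np.degrees(np.arctan(-k2[0])),2)
us=list(range(298,303))+list(range(321,332))
us2=list(range(322,332))
rows=np.where(b[:,326]>40)[0]; print('blue rows at 326',rows.min(),rows.max(), 'at 300',np.where(b[:,300]>40)[0][[0,-1]])
v0,v1=rows.min()-8,rows.max()+8
for sd in ('bot','top'): print(sd,fit(s,v0,v1,sd,us))
# predicted slopes for world-level line dir yaw psi
for psi in (-1,-2,-3):
    base=np.radians(-27.86); d0=-np.radians(psi) # tool y negative => world yaw +
    out=[]
    for pitch in (-2,0,2):
        d=np.array([np.cos(base+d0)*np.cos(np.radians(pitch)),np.sin(base+d0)*np.cos(np.radians(pitch)),np.sin(np.radians(pitch))])
        for y0 in (-15,15):
            c0=p+Rm@(np.array([0,y0,-18])/1e3); A=proj(s,c0+d*.028); B=proj(s,c0-d*.058); out.append(round(float(np.degrees(np.arctan2(-(B-A)[1],(B-A)[0]))),2))
    print(psi,out)
# ring left edge s22
mn=im.min(2)
def sub(row,c0,c1):
    x=mn[row,c0:c1]; th=(x.max()+x.min())/2; i=np.argmax(x>th); return c0+i-1+(th-x[i-1])/(x[i]-x[i-1])
for r in range(196,206): print(r,[int(x) for x in mn[r,240:256]],[int(x) for x in b[r,240:250]])
for z in (62,64,66):
    pts=np.array([proj(s,(S+[22.5*np.cos(t),22.5*np.sin(t),z])/1e3) for t in a[::10]]); i=pts[:,0].argmin(); print('ring pred left',z,pts[i]-[1.05,0])
```

```text
blue rows at 326 17 199 at 300 [ 41 200]
bot 3.15
top 2.11
-1 [3.79, 3.79, 2.31, 2.28, 0.82, 0.77]
-2 [4.47, 4.45, 2.99, 2.94, 1.5, 1.43]
-3 [5.15, 5.11, 3.67, 3.61, 2.18, 2.09]
196 [38, 37, 33, 36, 37, 34, 38, 68, 117, 183, 232, 242, 241, 239, 239, 239] [2, 2, 2, 3, 1, 1, 3, -1, -4, -9]
197 [36, 34, 35, 36, 34, 36, 64, 128, 180, 213, 235, 240, 240, 240, 239, 239] [2, 3, 3, 2, -1, 2, -2, -4, -8, -9]
198 [36, 37, 37, 35, 34, 46, 111, 186, 216, 219, 229, 237, 239, 239, 237, 236] [2, 1, 2, 1, 2, 1, -4, -9, -9, -8]
199 [39, 34, 34, 34, 33, 76, 165, 223, 227, 213, 218, 230, 233, 235, 232, 223] [2, 3, 2, 2, 1, -2, -7, -8, -6, -8]
200 [34, 33, 37, 43, 59, 120, 209, 237, 211, 175, 190, 215, 223, 230, 226, 214] [2, 2, 1, 1, 0, -5, -8, -5, -11, -12]
201 [79, 105, 136, 155, 169, 187, 228, 232, 186, 135, 146, 169, 186, 195, 195, 191] [-1, -3, -5, -7, -8, -13, -9, -9, -28, -29]
202 [196, 229, 247, 253, 251, 236, 231, 230, 189, 131, 120, 137, 153, 160, 161, 158] [-6, -7, -3, -2, -4, -13, -13, -11, -33, -43]
203 [254, 254, 255, 255, 251, 229, 217, 234, 222, 164, 107, 107, 129, 139, 138, 131] [-1, -1, 0, 0, -4, -23, -29, -9, -14, -36]
204 [254, 254, 253, 253, 243, 189, 184, 229, 236, 208, 143, 88, 81, 86, 85, 80] [-1, 0, -1, -1, -10, -63, -61, -10, -4, -21]
205 [253, 253, 253, 253, 239, 165, 133, 182, 227, 239, 215, 148, 108, 88, 72, 66] [-1, -1, -1, 0, -14, -86, -106, -39, -6, -4]
ring pred left 62 [244.50639364 202.0826533 ]
ring pred left 64 [244.47758285 201.4609312 ]
ring pred left 66 [244.44869202 200.83748172]
```

The pliers are level: mean handle slope is 2.6° against 2.9° predicted for level, so pitch is about +0.3°. The ring is at about z = 63.3 by image and 63.6 by kinematics, and roughly 0.8 mm too far back. One small final correction, then verify.

Call:
step_arm(
  targets="0.8 0 -0.5 0 0 0;0.8 0 -0.5 0 0 0;0.8 0 -0.5 0 0 0;0.8 0 -0.5 0 0 0;0.8 0 -0.5 0 0 0;0.8 0 -0.5 0 0 0",
  grip=0,
)

```text
time_s: 24.32
eef_pos: [0.5201, 0.0942, 0.0633]
eef_rot: [0.003, 0.971, -0.241, 0.013]
wrist_force: [-0.6, -0.4, -2.1]
opening: 0.307
```

Run:
```python
from m import *
snap('scene','s23'); snap('wrist','w23'); snap('top','t23'); shift([519.5,94.5,64],-118)
analyse('s23',(203,209))
o=ctrl.get_obs(); Rm=q2m(o['eef_rot']); p=o['eef_pos']; print('ring est',np.round((p+Rm@(np.array([124.2,-4.5,2.5])/1e3))*1e3,1), o['dq'].round(4),o['torque'].round(3))
crop('c23s','s23',215,165,90,75,8); rings(load('t23'))
```

```text
t 24.48 tcp [520.2  94.2  63.3] yaw_y -117.86 tilt z [ 0.023 -0.012 -1.   ] F [ 0.  -0.3 -2.2] op 0.305
shift [-0.7  0.  -0.7] from 1.0
rotvec [-0.     -0.026   0.0025]
s23 248 yb 214.81 pred 214.54 bb 220.89 pred 221.23 ring edge 206.37 z_r 67.12
s23 250 yb 215.71 pred 215.35 bb 222.49 pred 222.28 ring edge 207.77 z_r 65.34
s23 252 yb 215.89 pred 215.79 bb 223.12 pred 222.83 ring edge 208.62 z_r 63.07
s23 254 yb 215.93 pred 215.91 bb 223.54 pred 223.0 ring edge 208.85 z_r 62.38
s23 256 yb 215.83 pred 215.8 bb 223.46 pred 222.9 ring edge 208.75 z_r 62.32
s23 258 yb 215.39 pred 215.37 bb 223.16 pred 222.48 ring edge 208.43 z_r 61.84
s23 260 yb 214.66 pred 214.58 bb 222.21 pred 221.6 ring edge 207.65 z_r 61.94
ring est [632.1  40.1  64. ] [-0.0008 -0.0003 -0.0003 -0.0011 -0.0004 -0.0002] [ 0.045  0.092 -0.067]
ring px [97.7 10.3] ell [1083.6  391.3] [ 81.5 225.8] circ 1106.9 397.2 d 233.4
ring px [171.8 137.8] ell [763.6 209. ] [61.1 77. ] circ 765.2 209.3 d 78.2
ring px [104.7 210.2] ell [580.9 361. ] [41.9 43.5] circ 581.0 361.1 d 44.0
ring px [114.2 243.5] ell [503.2 336.6] [41.8 43.1] circ 503.2 336.6 d 43.9
```

View pics/c23s.png

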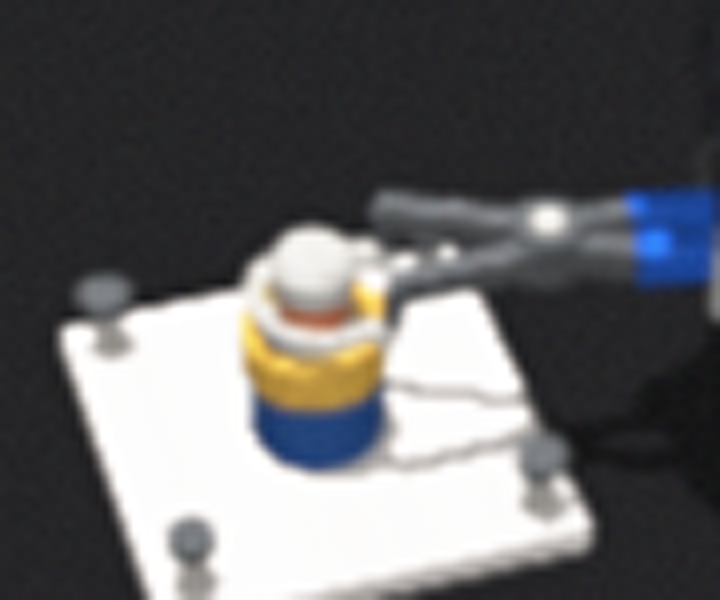

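View pics/w23.png

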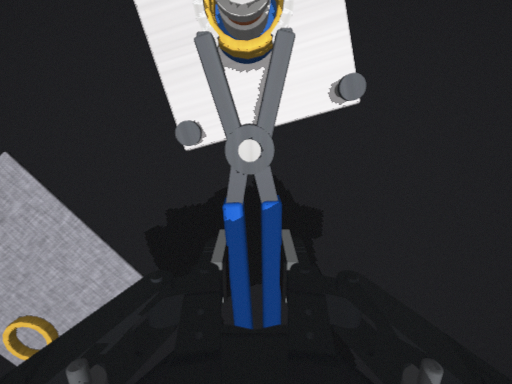

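View pics/s23.png

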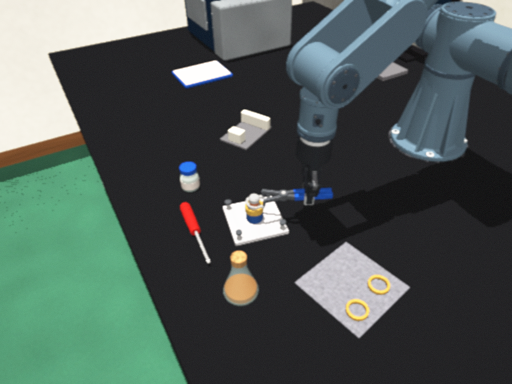

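Call:
step_arm(
  targets="0.3 0 -0.6 0 0 0;0.3 0 -0.6 0 0 0;0.3 0 -0.6 0 0 0;0.3 0 -0.6 0 0 0",
  grip=0,
)

```text
time_s: 24.98
eef_pos: [0.5204, 0.094, 0.0639]
eef_rot: [0.003, 0.971, -0.241, 0.013]
wrist_force: [-0.9, 0.7, -2.6]
opening: 0.308
```

Run:
```python
from m import *
w=snap('wrist','w24'); snap('scene','s24'); shift([519.5,94.5,64],-118)
g=cv2.cvtColor(w['image'][0:60,185:305],cv2.COLOR_RGB2BGR); g=np.clip((g.astype(float)/255)**2*255,0,255).astype(np.uint8)
cv2.imwrite('pics/c24w.png',cv2.resize(g,None,fx=6,fy=6,interpolation=cv2.INTER_CUBIC)); crop('c24s','s24',230,180,50,45,12)
```

```text
t 25.07 tcp [520.4  94.   63.9] yaw_y -117.86 tilt z [ 0.023 -0.012 -1.   ] F [-1.   0.4 -1.5] op 0.307
shift [-1.   0.  -0.2] from 1.0
rotvec [-0.     -0.0259  0.0025]
```

View pics/c24w.png

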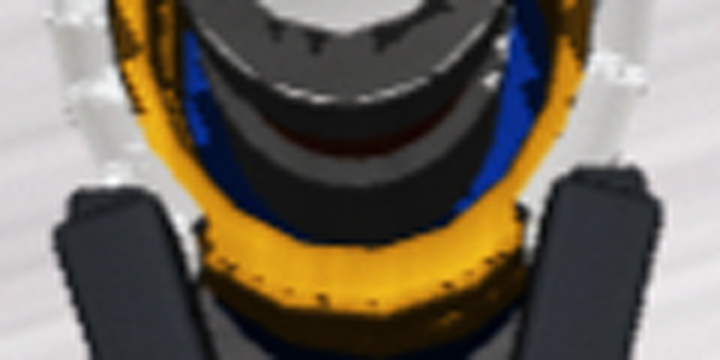

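View pics/c24s.png

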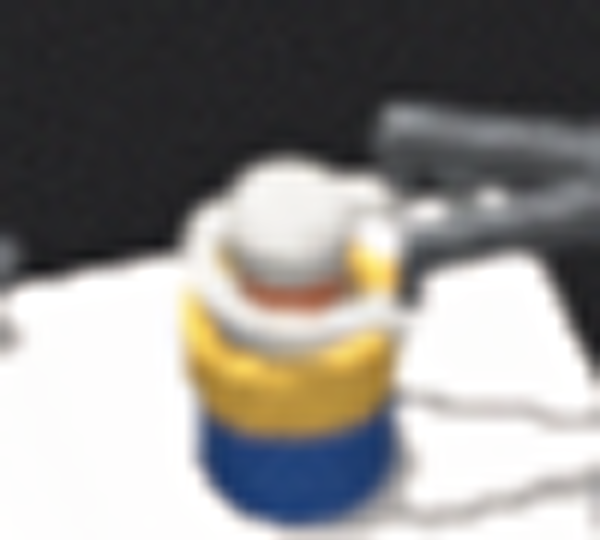

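The ring is centred: inner edges are at 112 and 595 (middle 353) against the groove's middle at 352 in the wrist crop. The copper groove shows inside the ring, and only the pliers' weight is on the wrist. I'll hand in.

```bash
python3 -c "
from bench import ticket
print(ticket.hand_in())"
```

```text
the job is handed in; nothing more can be done
None
```

I put two of the four spacers flat on the blue shoulder and left the other two on the mat. I then picked up the pliers fully squeezed, slid the spread ring down over the stub and handed in at about 25 s with it still held level around the groove.

**Spacers:** In the wrist and scene views both lie stacked flat with the groove clear above them. The two left on the mat are within about 1 mm of where they started.

**Squeeze:** The gripper read an opening of 0.307, about 30 mm once the offset seen when gripping the spacers is allowed for. The handles look parallel and the ring looks round.

**Ring position:** In the wrist view the ring is centred on the groove, with edge midpoints at 353 and 352 px. The force on the wrist was only the pliers' weight, about 2 N, so nothing was touching.

**Ring height:** The two estimates differ slightly at the final pose: about 64.5 mm from the arm's position and about 63–64 mm from the scene image. Both are well inside the 58–70 mm groove.

**Level:** The handle slope in the scene view gave a pitch within about 0.5°, after I tilted the tool 1.5° nose-up. One check disagreed: the image height along the ring's edge read higher on the left than on the right, which would mean a larger tilt. I put that down to blurred edges and lighting, because the handle slope contradicts it.

**Contact during the job:** The fingertips pressed on the mat with about 22 N when gripping the first spacer. There was also about 19 N while squeezing the handles on the rest.

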